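Close the edge-dye tins and scan them into stock

TASK

Book the shoemaker's dye tins back into stock. First close every open tin on the bench with one of the rubber stoppers, pushed fully home; then pick up the barcode scanner and scan the tins that are there in the order red, yellow, green, blue, each time holding the window square to the tin's label, about 5 to 10 cm away and aimed at its centre, perfectly still for two seconds. Finally lay the scanner back flat in the middle of its pad, lengthwise, leaving the tins upright and closed and the shoe last, tape and screwdriver undisturbed.

Things in the scene. Friction and masses are not known exactly. Their poses are not given: they have to be found in the camera images.
- tin_red: red dye tin, free standing (0.6 kg; may be absent): square body 72 x 72 mm, 80 mm tall, with a round aluminium neck on top, outer diameter 48, bore 39 mm, 38 mm deep (rim 118 mm above the bench). Origin: centre of its underside, z up. A white barcode label, 54 mm wide and 36 mm tall, is on the body's +x face, facing the tin's +x.
- tin_red_label (a point): centre of the red tin's barcode label, 36 mm ahead of the tin's axis along its +x and 45 mm above its underside; same axes as the tin
- tin_yellow: yellow dye tin, free standing (0.6 kg; may be absent): square body 72 x 72 mm, 80 mm tall, with a round aluminium neck on top, outer diameter 48, bore 39 mm, 38 mm deep (rim 118 mm above the bench). Origin: centre of its underside, z up. A white barcode label, 54 mm wide and 36 mm tall, is on the body's +x face, facing the tin's +x.
- tin_yellow_label (a point): centre of the yellow tin's barcode label, 36 mm ahead of the tin's axis along its +x and 45 mm above its underside; same axes as the tin
- tin_green: green dye tin, free standing (0.6 kg; may be absent): square body 72 x 72 mm, 80 mm tall, with a round aluminium neck on top, outer diameter 48, bore 39 mm, 38 mm deep (rim 118 mm above the bench). Origin: centre of its underside, z up. A white barcode label, 54 mm wide and 36 mm tall, is on the body's +x face, facing the tin's +x.
- tin_green_label (a point): centre of the green tin's barcode label, 36 mm ahead of the tin's axis along its +x and 45 mm above its underside; same axes as the tin
- tin_blue: blue dye tin, free standing (0.6 kg; may be absent): square body 72 x 72 mm, 80 mm tall, with a round aluminium neck on top, outer diameter 48, bore 39 mm, 38 mm deep (rim 118 mm above the bench). Origin: centre of its underside, z up. A white barcode label, 54 mm wide and 36 mm tall, is on the body's +x face, facing the tin's +x.
- tin_blue_label (a point): centre of the blue tin's barcode label, 36 mm ahead of the tin's axis along its +x and 45 mm above its underside; same axes as the tin
- stopper0: tapered black rubber stopper (60 g), one of four alike, standing on its narrow end. Plug diameter 28 mm at the foot, 34 mm at 32 mm up; flange of diameter 48 mm from 32 to 38 mm up; orange grip knob of diameter 26 mm from 38 to 66 mm up. Origin: centre of the foot, z up. Fully home in a tin the flange lies on the rim, the origin 86 mm above the tin's underside.
- stopper1: tapered black rubber stopper (60 g), one of four alike, standing on its narrow end. Plug diameter 28 mm at the foot, 34 mm at 32 mm up; flange of diameter 48 mm from 32 to 38 mm up; orange grip knob of diameter 26 mm from 38 to 66 mm up. Origin: centre of the foot, z up. Fully home in a tin the flange lies on the rim, the origin 86 mm above the tin's underside.
- stopper2: tapered black rubber stopper (60 g), one of four alike, standing on its narrow end. Plug diameter 28 mm at the foot, 34 mm at 32 mm up; flange of diameter 48 mm from 32 to 38 mm up; orange grip knob of diameter 26 mm from 38 to 66 mm up. Origin: centre of the foot, z up. Fully home in a tin the flange lies on the rim, the origin 86 mm above the tin's underside.
- stopper3: tapered black rubber stopper (60 g), one of four alike, standing on its narrow end. Plug diameter 28 mm at the foot, 34 mm at 32 mm up; flange of diameter 48 mm from 32 to 38 mm up; orange grip knob of diameter 26 mm from 38 to 66 mm up. Origin: centre of the foot, z up. Fully home in a tin the flange lies on the rim, the origin 86 mm above the tin's underside.
- scanner: hand-held barcode scanner (180 g) lying flat: white handle 34 mm wide, 32 mm high from x = -32 to +78 mm, yellow head 50 mm wide, 34 mm high from x = -76 to -32 mm with a red window on its -x end. It reads along its own -x. Origin: underside, z up. Grip it across y at x = +10 mm, 17 mm up.
- scanner_nose (a point): centre of the scanner's window, at x = -77 mm, 17 mm up in the scanner's frame; same axes as the scanner; the beam leaves along -x
- pad: flat blue parking pad for the scanner with two white lines along it, 230 (x) x 130 (y) mm, 1 mm thin, fixed to the bench. Origin: its centre, at bench height; the scanner lies along its x, resting at bench height
- mat: square cork mat, 180 x 180 mm, 1 mm thin, fixed, on which the stoppers stand (at bench height). Origin: its centre
- last: bystander: green plastic shoe last, about 205 mm long along its y, 72 mm wide, 85 mm tall. Origin: underside, below the tall heel; the toe points along +y
- tape: bystander: roll of white tape lying flat, diameter 100 mm, 45 mm tall. Origin: centre of underside
- driver: bystander: red-handled screwdriver, 190 mm long, lying along its x. Origin: underside

How it is judged:
By the outcome, as a careful person would: the job done as asked, in the order asked, and still so for the second after the job is handed in, with the robot touching nothing.
Of tin_red, tin_yellow, tin_green, tin_blue only 3 to 4 are there at a start; the rules pass over those that are not, and their reading is None.
At some moment in a run one of tin_red, tin_yellow, tin_green, tin_blue, scanner may be knocked a few centimetres aside while the robot is not near it.
It also fails if it takes over 210 s, if anything falls off the work surface, if the arm or the gripper's body presses on something with over 40 N, if the wrist force passes 120 N, or if a joint passes its speed limit or range.

ROBOT

A 7-joint arm with a two-finger parallel gripper is mounted at the origin on the work surface. World frame = base frame: x ahead of the robot, y to its left, z up, the work surface at z = 0. Lengths are in m, angles in rad, forces in N, time in s.
With the tool pointing down it reaches from about 0.4 to 0.875 m from the base axis. Payload 4.4 kg.
Tool frame: the origin (TCP) lies midway between the tips of the shut fingers; the grasp point (between the pads) lies 19 mm behind it (manip.grasp_offset is the y of the grasp point in the tool frame, in m); y points along the fingers, z is the direction in which the jaws open and shut, and the axes are right-handed (so a half turn about y gives the same grasp; the last joint's range is limited). The gripper opens to 85 mm and grips with 20 to 120 N. Pads are 22 mm wide; open, the fingers measure 114 mm over their backs; the gripper's body (76 mm by 85 mm) begins 54 mm behind the grasp point. The pads swing forward as they close: fully open they stand 13 mm farther back than shut.
Start: joints at [-1.374, 0.628, 0.038, 1.517, -0.027, 0.996, -0.02], TCP at [0.169, 0.628, 0.2] pointing down, gripper open.
Joint ranges: [-3.06, 3.06], [-0.37, 2.12], [-1.25, 1.32], [0.18, 2.47], [-1.1, 4.24], [0.23, 1.98], [-2.94, 2.94]. Speed limits (rad/s): [2.57, 2.57, 3.14, 3.14, 3.14, 3.14, 3.14].

INTERFACE

Orientations are given as a unit quaternion [x, y, z, w].
In Python, from workcell import manip gives the robot as it stands.
- The arm moves only by the tool jog_arm, never from a script. Its arguments are lists of equal length, an entry for each row: "linear": the shift along the tool's x, y, z in mm, a list of three; "rotation": the turn, a rotation vector about the tool's x, y, z in rad, a list of three. In form: {"linear": [[x, y, z], ...], "rotation": [[ax, ay, az], ...]}. A call has 1 to 10 rows; each row shifts and turns the pose as measured when the row begins, along the tool's axes as they then stand; what a row does not reach is not made up. A row lasts 1/10 s, in which the tool goes at most 50 mm and 8.59 degrees, less where a joint would pass 70% of its speed; a pose out of reach is approached as far as the arm can. A call with a gripper value outside its range is refused whole. "grip" is the opening, from 0 (shut) to 1 (fully open), set as the call begins (left out, the last holds). The fingers move at their own pace and stop on an object; the grip force is fixed at half the most. Time passes only in rows, so rows that do not move let the fingers close. It gives the time, the measured TCP pose, the force and the opening at its end, in the units of the state.
- manip.read_state(): the state, without advancing time (a new reading comes with each control period).
- manip.capture(name): name is "side" or "top"; returns a dict with "frame" (400x640x3 uint8, red, green, blue), "range_z" (400x640 float32, m along the optical axis (not along the pixel's ray), 0 where there is no reading), "vfov" (degrees; the focal length in pixels is half the picture's height over the tangent of half this angle, whatever the lens; pixels are square), "cx", "cy" (the principal point, pixels), "eye" and "orientation" of the camera in the world. Camera axes: x right, y down, z forward; pixel columns grow to the right and rows downward; lengths in m; the calibration is good to about 2 mm. A picture is of the moment at which its call begins.
- manip.hand_in(): hands the job in, once; it reports no verdict.
The state is a dict: "time": time; "joints": joint angles; "joint_velocities": joint speeds; "tau": joint torques, N m; "tcp_pos": TCP position; "tool_rot": TCP orientation; "contact_force": force on the tool from outside, world axes, zero at the start; "ft_torque": the same for the moment, N m; "gripper_width": finger opening in m.
Only numpy, scipy, OpenCV 4.12 (cv2) and the standard library are available. Lean on these libraries where they do the work, as an engineer would, in place of code of your own. Each camera call takes 0.05 s, during which the arm holds its last target. There are 200 camera calls.

## Working session

There is one attempt and no reset: what is moved stays moved. The work goes in short steps, Python scripts to look and compute and a tool call to move; the robot and the scene stay as the last step left them, time stands still between calls to the robot, and variables do not carry over. Pictures are saved under pics/ and viewed, about 12 in all and at most 16, crops included, and the job is handed in when it is done.

Besides the shell and the picture viewer there is one more tool, called after ">>>" as name(argument=value, ...) on one line, values as JSON. jog_arm: Moves the arm, as the interface text tells. Its arguments: {"type":"object","properties":{"linear":{"type":"array"},"rotation":{"type":"array"},"grip":{"type":"number"}},"required":["linear","rotation"]}

```bash
ls; mkdir -p pics
cat > h.py <<'E'
import numpy as np, cv2
from workcell import manip
from scipy.spatial.transform import Rotation as R
def cap(n):
    c=manip.capture(n); f=200/np.tan(np.radians(c['vfov'])/2)
    z=c['range_z']; v,u=np.mgrid[0:400,0:640]
    P=np.stack([(u-c['cx'])/f*z,(v-c['cy'])/f*z,z],-1)
    c['P']=P@R.from_quat(c['orientation']).as_matrix().T+np.array(c['eye']); c['P'][z==0]=np.nan
    c['f']=f
    return c
def save(c,name,crop=None,s=1):
    im=c['frame'][...,::-1]
    if crop: a,b,d,e=crop; im=im[b:e,a:d]
    cv2.imwrite('pics/'+name,cv2.resize(im,None,fx=s,fy=s,interpolation=cv2.INTER_CUBIC))
E
python3 - <<'E'
from h import *
np.set_printoptions(precision=4,suppress=True)
import pickle
for n in ('top','side'):
    c=cap(n); save(c,n+'0.png'); print(n,c['eye'],c['orientation'],c['vfov'],c['cx'],c['cy'])
    pickle.dump(c,open(n+'0.pkl','wb'))
print(manip.read_state(),manip.grasp_offset)
E
```

```text
pics
top [ 0.478  -0.034   1.0596] [-0.7044  0.7067 -0.0359  0.0549] 55.53511302223555 319.5401860125455 198.94315554059736
side [0.41   0.7529 0.7645] [-0.1191  0.9028 -0.4101  0.0515] 53.09243000986275 317.3618225484604 202.02163752358314
{'time': 0.1, 'joints': array([-1.3738,  0.6293,  0.0384,  1.5183, -0.027 ,  0.9963, -0.02  ]), 'joint_velocities': array([-0.0005, -0.0025,  0.0006, -0.0013,  0.0014, -0.0017,  0.0005]), 'tau': array([  0.0034, -56.4535,   1.23  , -19.3974,   0.0111,   0.0055,
         0.    ]), 'tcp_pos': array([0.1686, 0.6271, 0.1996]), 'tool_rot': array([ 0.7016, -0.0927,  0.0926, -0.7004]), 'contact_force': array([ 0.6284,  0.7972, -0.3934]), 'ft_torque': array([-0.0175,  0.0022, -0.0389]), 'gripper_width': 0.0855914340406033} -0.0187
```

View pics/top0.png

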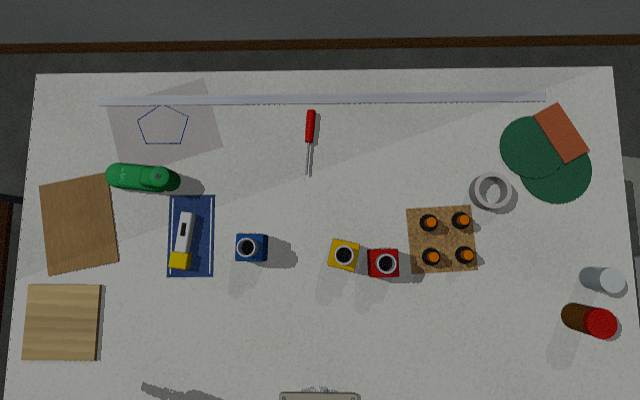

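View pics/side0.png

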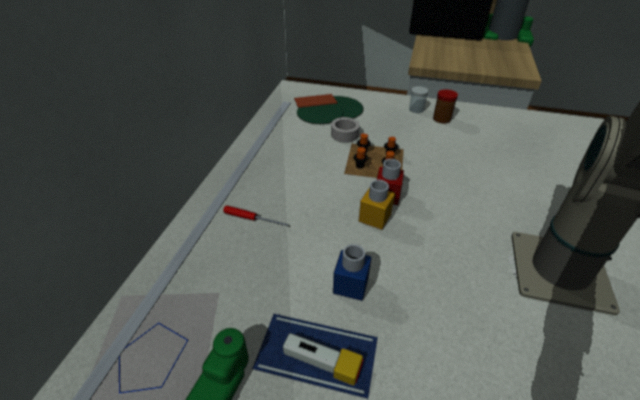

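Run:
```python
from h import *
import pickle
np.set_printoptions(precision=4,suppress=True)
c=pickle.load(open('top0.pkl','rb')); P=c['P']
im=c['frame'][...,::-1]
a=cv2.resize(im[215:290,220:320],None,fx=4,fy=4,interpolation=cv2.INTER_CUBIC)
b=cv2.resize(im[215:290,320:420],None,fx=4,fy=4,interpolation=cv2.INTER_CUBIC)
s=pickle.load(open('side0.pkl','rb'))['frame'][...,::-1]
d=cv2.resize(s[140:300,325:425],None,fx=3.5,fy=3.5,interpolation=cv2.INTER_CUBIC)[:560]
d=cv2.copyMakeBorder(d,0,max(0,600-d.shape[0]),0,50,0)[:600,:400]
l=np.vstack([a,b]); cv2.imwrite('pics/c1.png',np.hstack([l,d]))
hsv=cv2.cvtColor(c['frame'],cv2.COLOR_RGB2HSV)
def rect(m,name):
    q=P[m][:,:2].astype(np.float32); print(name,m.sum(),cv2.minAreaRect(q), 'z',np.median(P[m][:,2]))
H,S,V=hsv[...,0].astype(int),hsv[...,1],hsv[...,2]
vv,uu=np.mgrid[0:400,0:640]
Z=P[...,2]
for n,(u,v) in dict(blue=(251,247),yel=(343,255),red=(383,263)).items():
    w=(abs(uu-u)<25)&(abs(vv-v)<25)
    hue={'blue':(abs(H-110)<12),'yel':(abs(H-25)<8),'red':(abs(H-90)>82)}[n]
    rect(w&hue&(S>120)&(abs(Z-.08)<.012),n+' top')
    q=P[w&(Z>.105)&(Z<.13)&(S<90)]; print(' rim',len(q),q.mean(0),(q.min(0)+q.max(0))/2)
for (u,v) in [(429,222),(461,219),(431,256),(465,254)]:
    w=(abs(uu-u)<13)&(abs(vv-v)<13)&(Z>.05)&(Z<.08)&(S>100); q=P[w]; print('knob',w.sum(),cv2.minEnclosingCircle(q[:,:2].astype(np.float32)),q[:,2].mean())
w=(abs(uu-182)<25)&(abs(vv-240)<40)
rect(w&(Z>.022)&(Z<.05)&(S<60),'handle'); rect(w&(Z>.022)&(Z<.05)&(S>120)&(abs(H-25)<8),'head')
w=(abs(uu-192)<35)&(abs(vv-235)<55)&(abs(H-112)<14)&(S>90)&(Z<.01); rect(w,'pad')
w=(abs(uu-143)<45)&(abs(vv-178)<25)&(Z>.02); rect(w,'last')
print(P[247,300],P[240,182])
```

```text
blue top 413 ((0.48120442032814026, 0.17428629100322723), (0.07255236804485321, 0.0665612742304802), 89.85376739501953) z 0.08082358670574541
 rim 133 [0.4809 0.174  0.1165] [0.4821 0.1733 0.1143]
yel top 455 ((0.4621647298336029, -0.06765180826187134), (0.07156981527805328, 0.07000838220119476), 77.09264373779297) z 0.08100604610433038
 rim 100 [ 0.4619 -0.0682  0.1186] [ 0.4623 -0.0674  0.1144]
red top 452 ((0.4415891468524933, -0.17070266604423523), (0.07249251008033752, 0.0677231177687645), 89.91834259033203) z 0.08096247215710922
 rim 126 [ 0.4417 -0.1711  0.1177] [ 0.443  -0.1712  0.1145]
knob 89 ((0.5466910600662231, -0.2960298955440521), 0.012819885276257992) 0.0659182065856776
knob 91 ((0.5526849627494812, -0.38243210315704346), 0.013299267739057541) 0.06482777875698587
knob 94 ((0.4572910964488983, -0.2993010878562927), 0.012874875217676163) 0.06517780025776063
knob 100 ((0.4613325595855713, -0.3862465023994446), 0.013346309773623943) 0.06462978454577048
handle 515 ((0.5050379633903503, 0.3694249391555786), (0.0406356155872345, 0.14752645790576935), 78.61724853515625) z 0.032769314122476745
head 307 ((0.4468547999858856, 0.3756333589553833), (0.05022333189845085, 0.04353939741849899), 82.13428497314453) z 0.034788124283666955
pad 2439 ((0.5154733657836914, 0.35546791553497314), (0.22797559201717377, 0.13061749935150146), 0.4766741991043091) z 0.002256920732085499
last 1735 ((0.6763856410980225, 0.4892111122608185), (0.2049941122531891, 0.07245196402072906), 83.81014251708984) z 0.04255919364605609
[0.4811 0.0486 0.0027] [0.5003 0.3669 0.0338]
```

View pics/c1.png

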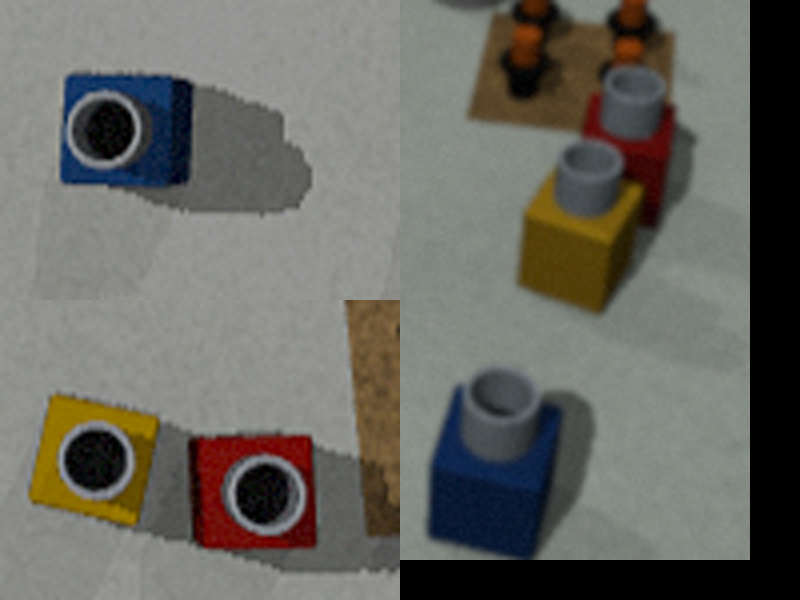

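```bash
cat >> h.py <<'E'
np.set_printoptions(precision=3,suppress=True)
# nominal: tool y down, jaws z along +-world y, x along +-world x
def nom(s,yaw=0):
    x=np.array([s*np.cos(yaw),s*np.sin(yaw),0]); y=np.array([0,0,-1.]); return R.from_matrix(np.stack([x,y,np.cross(x,y)],1))
def plan(p,rot):
    s=manip.read_state(); r=R.from_quat(s['tool_rot'])
    print('t',s['time'],'tcp',s['tcp_pos'],'w',s['gripper_width'],'F',s['contact_force'])
    print('lin mm',r.inv().apply(np.array(p)-s['tcp_pos'])*1e3,'rot',(r.inv()*rot).as_rotvec())
E
python3 - <<'E'
from h import *
print(R.from_quat(manip.read_state()['tool_rot']).as_matrix())
for s in (1,-1):
    plan([.4573,-.2993,.2],nom(s)); plan([.505,.369,.2],nom(s))
E
```

```text
[[ 0.966 -0.     0.26 ]
 [-0.26  -0.002  0.966]
 [-0.    -1.    -0.002]]
t 0.1 tcp [0.169 0.627 0.2  ] w 0.0855914340406033 F [ 0.628  0.797 -0.393]
lin mm [ 519.418    1.002 -819.593] rot [ 0.002 -0.263 -0.   ]
t 0.1 tcp [0.169 0.627 0.2  ] w 0.0855914340406033 F [ 0.628  0.797 -0.393]
lin mm [ 391.879   -0.16  -161.844] rot [ 0.002 -0.263 -0.   ]
t 0.1 tcp [0.169 0.627 0.2  ] w 0.0855914340406033 F [ 0.628  0.797 -0.393]
lin mm [ 519.418    1.002 -819.593] rot [0.    2.879 0.003]
t 0.1 tcp [0.169 0.627 0.2  ] w 0.0855914340406033 F [ 0.628  0.797 -0.393]
lin mm [ 391.879   -0.16  -161.844] rot [0.    2.879 0.003]
```

>>> jog_arm(linear=[[40,-5,-10],[40,-5,-20],[40,-5,-30],[35,0,-35],[35,0,-40],[35,0,-40],[30,0,-45],[30,0,-45],[20,0,-45],[10,0,-45]], rotation=[[0,-0.09,0],[0,-0.09,0],[0,-0.083,0],[0,0,0],[0,0,0],[0,0,0],[0,0,0],[0,0,0],[0,0,0],[0,0,0]], grip=0.7)

```text
time: 1.1
tcp_pos: [0.4687, 0.2694, 0.2088]
tool_rot: [0.708, 0.008, -0.012, -0.706]
contact_force: [0.7, 0.0, 0.2]
gripper_width: 0.0599
```

>>> jog_arm(linear=[[0,0,-48],[0,0,-48],[0,0,-48],[0,0,-48],[0,0,-48],[0,0,-48],[0,0,-48],[0,0,-48],[0,0,-48],[0,0,-48]], rotation=[[0,0,0],[0,0,0],[0,0,0],[0,0,0],[0,0,0],[0,0,0],[0,0,0],[0,0,0],[0,0,0],[0,0,0]], grip=0.7)

```text
time: 2.1
tcp_pos: [0.4799, -0.2296, 0.2082]
tool_rot: [0.708, 0.007, -0.013, -0.706]
contact_force: [1.4, -0.2, -0.3]
gripper_width: 0.0597
```

```bash
python3 -c "
from h import *
plan([.4573,-.2993,.12],nom(1))"
```

```text
t 2.1 tcp [ 0.48  -0.23   0.208] w 0.059711793022176954 F [ 1.382 -0.229 -0.272]
lin mm [-23.841  88.498 -68.851] rot [ 0.002  0.028 -0.008]
```

>>> jog_arm(linear=[[-12,20,-30],[-12,30,-30],[0,25,-5],[0,15,0],[0,0,0],[0,0,0]], rotation=[[0,0.014,-0.004],[0,0.014,-0.004],[0,0,0],[0,0,0],[0,0,0],[0,0,0]])

```text
time: 2.7
tcp_pos: [0.4531, -0.3099, 0.1149]
tool_rot: [0.71, -0.006, 0.006, -0.704]
contact_force: [0.2, 0.1, -0.8]
gripper_width: 0.0595
```

```bash
python3 -c "
from h import *
plan([.4573,-.2993,.04],nom(1))"
```

```text
t 2.7 tcp [ 0.453 -0.31   0.115] w 0.05952944180193846 F [ 0.19   0.095 -0.768]
lin mm [ 3.974 74.821 11.239] rot [ 0.008 -0.017  0.001]
```

>>> jog_arm(linear=[[4,10,11],[0,0,0],[0,18,0],[0,18,0],[0,14,0],[0,10,0],[0,0,0],[0,0,0]], rotation=[[0.008,-0.017,0],[0,0,0],[0,0,0],[0,0,0],[0,0,0],[0,0,0],[0,0,0],[0,0,0]])

```text
time: 3.5
tcp_pos: [0.4652, -0.2951, 0.0475]
tool_rot: [0.708, 0.008, 0.0, -0.706]
contact_force: [0.7, -0.3, 0.5]
gripper_width: 0.0598
```

```bash
python3 -c "
from h import *
plan([.4573,-.2993,.04],nom(1))
c=cap('side');save(c,'g1.png',(320,100,440,190),5)"
```

```text
t 3.5 tcp [ 0.465 -0.295  0.047] w 0.0598133715411453 F [ 0.655 -0.337  0.548]
lin mm [-8.061  7.396 -4.087] rot [0.002 0.011 0.012]
```

View pics/g1.png

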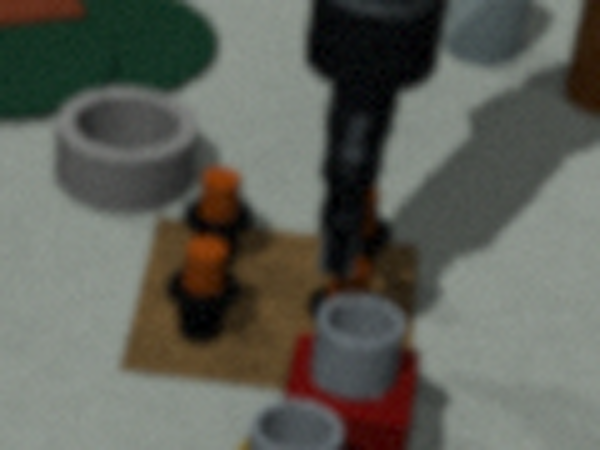

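>>> jog_arm(linear=[[-8,4,-4],[0,3,0],[0,0,0],[0,0,0]], rotation=[[0,0.01,0.01],[0,0,0],[0,0,0],[0,0,0]])

```text
time: 3.95
tcp_pos: [0.4574, -0.3006, 0.0417]
tool_rot: [0.709, 0.001, 0.001, -0.706]
contact_force: [-1.2, -0.3, 0.1]
gripper_width: 0.0601
```

```bash
python3 -c "
from h import *
plan([.4573,-.2993,.04],nom(1));print(manip.read_state()['joint_velocities'])"
```

```text
t 3.95 tcp [ 0.457 -0.301  0.042] w 0.06011554547364517 F [-1.184 -0.283  0.11 ]
lin mm [-0.147  1.68   1.327] rot [ 0.004 -0.     0.004]
[ 0.001 -0.    -0.003  0.    -0.001 -0.001 -0.001]
```

Small moves settle accurately. Close and lift.

>>> jog_arm(linear=[[0,1,1],[0,0,0],[0,0,0],[0,0,0],[0,0,0],[0,0,0]], rotation=[[0,0,0],[0,0,0],[0,0,0],[0,0,0],[0,0,0],[0,0,0]], grip=0.0)

```text
time: 4.55
tcp_pos: [0.4578, -0.2994, 0.0409]
tool_rot: [0.709, 0.002, 0.001, -0.706]
contact_force: [0.4, 0.8, -0.9]
gripper_width: 0.0
```

>>> jog_arm(linear=[[0,-20,0],[0,-30,0],[0,-40,0],[0,-30,15],[0,-10,35],[-4,0,35],[-5,0,25],[-5,0,10],[0,0,0],[0,0,0]], rotation=[[0,0,0],[0,0,0],[0,0,0],[0,0,0],[0,0,0],[0,0,0],[0,0,0],[0,0,0],[0,0,0],[0,0,0]])

```text
time: 5.55
tcp_pos: [0.4434, -0.1776, 0.1758]
tool_rot: [0.709, 0.001, 0.004, -0.705]
contact_force: [0.0, -1.0, -0.2]
gripper_width: -0.0004
```

```bash
python3 -c "
from h import *
plan([.442,-.1708,.162],nom(1))"
```

```text
t 5.55 tcp [ 0.443 -0.178  0.176] w -0.00039981343657146827 F [ 0.007 -0.985 -0.164]
lin mm [-1.545 13.793  6.891] rot [ 0.006 -0.003  0.007]
```

```bash
python3 -c "
from h import *
c=cap('top');save(c,'t2.png',(320,180,520,300),4)"
```

```text
(no output)
```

View pics/t2.png

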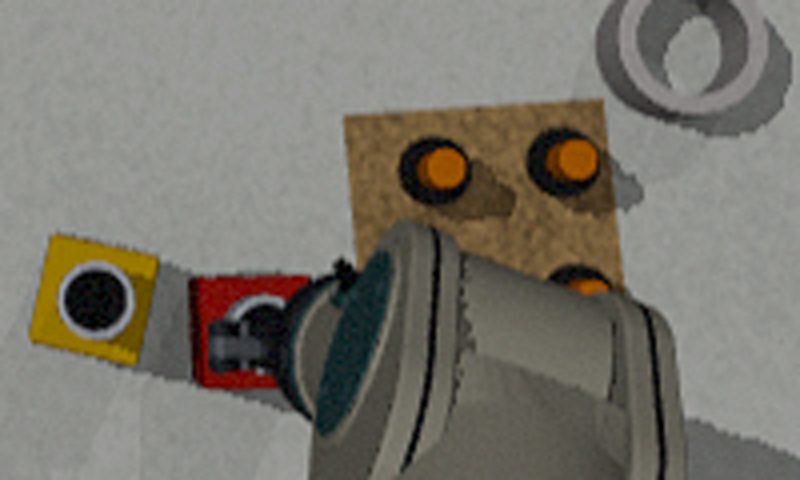

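>>> jog_arm(linear=[[0,-20,20],[0,-20,40],[0,-10,40],[0,0,40],[0,0,20],[0,0,0]], rotation=[[0,0,0],[0,0,0],[0,0,0],[0,0,0],[0,0,0],[0,0,0]], grip=0.7)

```text
time: 6.2
tcp_pos: [0.4485, -0.0225, 0.2255]
tool_rot: [0.71, -0.005, 0.011, -0.704]
contact_force: [-0.0, -0.3, 0.0]
gripper_width: 0.0598
```

```bash
cat > knobs.py <<'E'
from h import *
def knobs(c):
    hsv=cv2.cvtColor(c['frame'],cv2.COLOR_RGB2HSV); Z=c['P'][...,2]
    m=((abs(hsv[...,0].astype(int)-12)<6)&(hsv[...,1]>150)&(hsv[...,2]>60)&(Z>.02)&(Z<.18)).astype(np.uint8)
    m[:, 520:]=0
    n,l=cv2.connectedComponents(m)
    for i in range(1,n):
        q=c['P'][l==i]
        if len(q)<30: continue
        zt=np.percentile(q[:,2],90); t=q[q[:,2]>zt-.006]
        v,u=np.nonzero(l==i); print('knob',len(q),'uv',u.mean().round(),v.mean().round(),'top z',zt.round(4),(t[:,:2].max(0)+t[:,:2].min(0))/2,t.mean(0))
E
python3 -c "
from knobs import *
c=cap('top');knobs(c)
s=cap('side');knobs(s);save(s,'s2.png',(300,80,460,200),5)
st=manip.read_state();p=R.from_quat(c['orientation']).inv().apply(st['tcp_pos']-np.array(c['eye']))
print(st['tcp_pos'],p[:2]/p[2]*c['f']+[c['cx'],c['cy']])
save(c,'t3.png',(280,180,500,300),3.6)
"
```

```text
knob 106 uv 463.0 219.0 top z 0.0693 [ 0.552 -0.382] [ 0.552 -0.382  0.067]
knob 97 uv 430.0 222.0 top z 0.0689 [ 0.546 -0.296] [ 0.547 -0.296  0.067]
knob 115 uv 467.0 254.0 top z 0.0694 [ 0.461 -0.387] [ 0.462 -0.387  0.067]
knob 104 uv 433.0 256.0 top z 0.069 [ 0.456 -0.3  ] [ 0.457 -0.299  0.067]
knob 56 uv 363.0 138.0 top z 0.0667 [ 0.551 -0.378] [ 0.551 -0.376  0.065]
knob 78 uv 360.0 152.0 top z 0.0671 [ 0.545 -0.293] [ 0.545 -0.292  0.066]
[ 0.448 -0.025  0.225] [325.99  261.966]
```

View pics/t3.png

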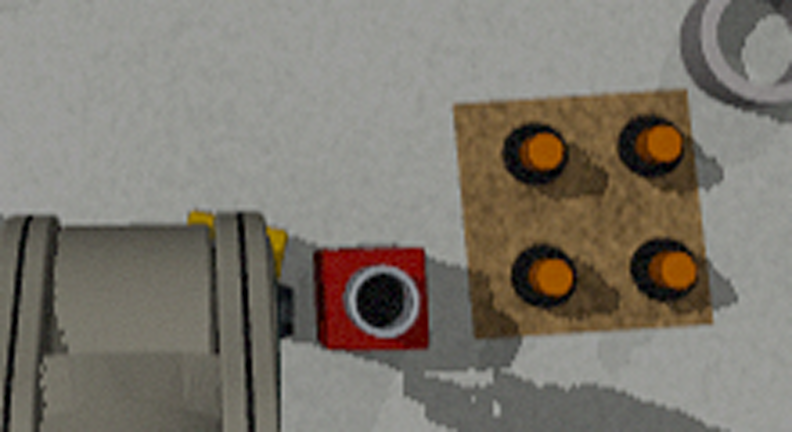

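```bash
python3 -c "
from h import *
st=manip.read_state();t=st['tcp_pos'];r=R.from_quat(st['tool_rot']);print(t,r.as_matrix())
for n in('side','top'):
    c=cap(n);q=(c['P']-t).reshape(-1,3)
    q=q[(abs(q[:,0])<.06)&(abs(q[:,1])<.08)&(q[:,2]>-.06)&(q[:,2]<.12)];q=r.inv().apply(q)
    for a in np.arange(-.12,.06,.01):
        w=q[(q[:,1]>=a)&(q[:,1]<a+.01)]
        if len(w)>2: print(n,a.round(3),len(w),'x',np.percentile(w[:,0],[3,97]),'z',np.percentile(w[:,2],[3,97]))
"
```

```text
[ 0.448 -0.025  0.225] [[ 1.     0.008  0.027]
 [-0.027 -0.011  1.   ]
 [ 0.009 -1.    -0.01 ]]
side -0.12 74 x [-0.018  0.014] z [0.022 0.067]
side -0.11 49 x [-0.017  0.015] z [0.031 0.066]
side -0.1 59 x [-0.013  0.01 ] z [0.037 0.064]
side -0.09 37 x [-0.014  0.009] z [0.036 0.063]
side -0.08 10 x [-0.009  0.005] z [-0.033  0.045]
side -0.07 38 x [-0.012  0.008] z [0.031 0.046]
side -0.06 43 x [-0.012  0.009] z [-0.03   0.046]
side -0.05 40 x [-0.012  0.008] z [-0.032  0.045]
side -0.04 9 x [-0.01   0.006] z [0.035 0.038]
```

```bash
python3 -c "
from h import *
plan([.4575,-.2995,.1],nom(1))"
```

```text
t 6.4 tcp [ 0.448 -0.026  0.225] w 0.05965556103226981 F [-0.42  -0.379 -0.473]
lin mm [  16.667  128.323 -271.431] rot [ 0.011 -0.029  0.008]
```

>>> jog_arm(linear=[[4,0,-30],[4,0,-40],[4,0,-48],[0,0,-48],[0,10,-48],[0,30,-35],[0,35,-15],[0,35,-5],[0,15,0],[0,0,0]], rotation=[[0.01,-0.03,0.01],[0,0,0],[0,0,0],[0,0,0],[0,0,0],[0,0,0],[0,0,0],[0,0,0],[0,0,0],[0,0,0]])

```text
time: 7.4
tcp_pos: [0.452, -0.326, 0.0958]
tool_rot: [0.711, -0.009, 0.008, -0.703]
contact_force: [-0.7, 0.8, -0.6]
gripper_width: 0.0596
```

```bash
python3 -c "
from h import *
plan([.4575,-.2995,.02],nom(1))"
```

```text
t 7.4 tcp [ 0.452 -0.326  0.096] w 0.05964192974113528 F [-0.697  0.817 -0.61 ]
lin mm [ 5.019 75.471 27.481] rot [ 0.011 -0.024 -0.002]
```

>>> jog_arm(linear=[[5,0,24],[0,0,0],[0,0,0],[0,15,0],[0,15,0],[0,10,0],[0,0,0],[0,0,0]], rotation=[[0.01,-0.02,0],[0,0,0],[0,0,0],[0,0,0],[0,0,0],[0,0,0],[0,0,0],[0,0,0]])

```text
time: 8.2
tcp_pos: [0.4609, -0.3039, 0.0605]
tool_rot: [0.709, 0.001, 0.004, -0.705]
contact_force: [-0.7, -1.0, -1.5]
gripper_width: 0.0599
```

```bash
python3 -c "
from h import *
plan([.4575,-.2995,.02],nom(1))"
```

```text
t 8.2 tcp [ 0.461 -0.304  0.061] w 0.059932435474592365 F [-0.736 -0.957 -1.486]
lin mm [-3.72  40.485  4.658] rot [ 0.006 -0.005  0.007]
```

>>> jog_arm(linear=[[-3,8,4],[0,10,0],[0,10,0],[0,6,0],[0,0,0],[0,0,0]], rotation=[[0.006,-0.005,0.007],[0,0,0],[0,0,0],[0,0,0],[0,0,0],[0,0,0]])

```text
time: 8.8
tcp_pos: [0.4584, -0.3, 0.0245]
tool_rot: [-0.707, -0.0, 0.0, 0.707]
contact_force: [-0.4, 0.3, 0.3]
gripper_width: 0.0596
```

```bash
python3 -c "
from h import *
plan([.4575,-.2995,.02],nom(1))"
```

```text
t 8.8 tcp [ 0.458 -0.3    0.024] w 0.059642087127760035 F [-0.408  0.335  0.278]
lin mm [-0.879  4.465  0.491] rot [-0.     0.001  0.   ]
```

>>> jog_arm(linear=[[-1,4,0],[0,0,0],[0,0,0],[0,0,0],[0,0,0],[0,0,0],[0,0,0]], rotation=[[0,0,0],[0,0,0],[0,0,0],[0,0,0],[0,0,0],[0,0,0],[0,0,0]], grip=0.0)

```text
time: 9.5
tcp_pos: [0.4579, -0.3004, 0.0211]
tool_rot: [0.707, 0.001, 0.0, -0.707]
contact_force: [-0.8, 0.0, -1.3]
gripper_width: 0.0239
```

>>> jog_arm(linear=[[0,-20,0],[0,-30,0],[0,-40,0],[0,-35,10],[-4,-15,30],[-4,0,35],[-5,0,25],[-2,0,10],[0,0,0],[0,0,0]], rotation=[[0,0,0],[0,0,0],[0,0,0],[0,0,0],[0,0,0],[0,0,0],[0,0,0],[0,0,0],[0,0,0],[0,0,0]])

```text
time: 10.5
tcp_pos: [0.4423, -0.1893, 0.1662]
tool_rot: [0.708, 0.0, 0.002, -0.706]
contact_force: [0.1, -0.8, -0.4]
gripper_width: 0.0236
```

```bash
python3 -c "
from h import *
plan([.442,-.171,.155],nom(1))
c=cap('side');P=c['P'];t=manip.read_state()['tcp_pos']
hsv=cv2.cvtColor(c['frame'],cv2.COLOR_RGB2HSV)
m=(np.linalg.norm(P[...,:2]-t[:2],axis=-1)<.04)&(P[...,2]>.128)&(P[...,2]<.25)
q=P[m];print('lowest',np.percentile(q[:,2],[0,3,10]))
m&=(hsv[...,1]>130)&(abs(hsv[...,0].astype(int)-12)<8);print('orange',m.sum(),P[m].mean(0) if m.any() else '',P[m][:,2].min() if m.any() else '')
save(c,'s3.png',(340,100,440,200),4)
"
```

```text
t 10.5 tcp [ 0.442 -0.189  0.166] w 0.023596840588729722 F [ 0.08  -0.764 -0.387]
lin mm [-0.329 11.208 18.303] rot [ 0.002 -0.002  0.003]
lowest [0.144 0.15  0.157]
orange 64 [ 0.44  -0.177  0.18 ] 0.14443566529389906
```

View pics/s3.png

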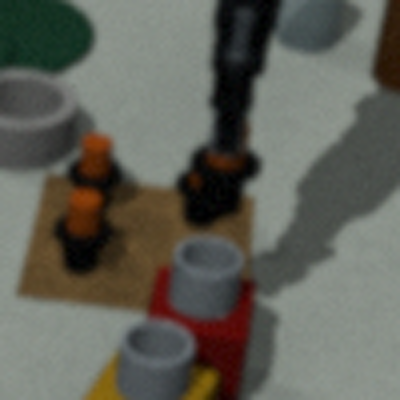

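>>> jog_arm(linear=[[0,0,18],[0,0,0],[0,0,0]], rotation=[[0,0,0.003],[0,0,0],[0,0,0]])

```text
time: 10.85
tcp_pos: [0.4427, -0.1761, 0.1655]
tool_rot: [0.709, -0.003, 0.003, -0.706]
contact_force: [1.2, 0.3, -1.1]
gripper_width: 0.0234
```

```bash
python3 -c "
from h import *
plan([.442,-.171,.107],nom(1))"
```

```text
t 10.85 tcp [ 0.443 -0.176  0.166] w 0.023384900178598168 F [ 1.157  0.338 -1.142]
lin mm [-0.772 58.481  5.392] rot [ 0.004 -0.009 -0.   ]
```

>>> jog_arm(linear=[[-1,0,5],[0,0,0],[0,8,0],[0,10,0],[0,10,0],[0,10,0],[0,5,0],[0,0,0]], rotation=[[0.004,-0.009,0],[0,0,0],[0,0,0],[0,0,0],[0,0,0],[0,0,0],[0,0,0],[0,0,0]])

```text
time: 11.65
tcp_pos: [0.4409, -0.1741, 0.1174]
tool_rot: [0.707, -0.002, 0.001, -0.707]
contact_force: [-0.1, -0.0, 0.4]
gripper_width: 0.0237
```

```bash
python3 -c "
from h import *
plan([.442,-.171,.107],nom(1))"
```

```text
t 11.65 tcp [ 0.441 -0.174  0.117] w 0.0236823075736692 F [-0.09  -0.012  0.367]
lin mm [ 1.122 10.407  3.071] rot [ 0.001 -0.004 -0.002]
```

>>> jog_arm(linear=[[1,3,3],[0,4,0],[0,3,0],[0,2,0],[0,2,0],[0,2,0],[0,0,0]], rotation=[[0,0,0],[0,0,0],[0,0,0],[0,0,0],[0,0,0],[0,0,0],[0,0,0]])

```text
time: 12.35
tcp_pos: [0.4431, -0.1709, 0.1075]
tool_rot: [0.708, -0.0, 0.002, -0.707]
contact_force: [-0.3, 0.6, -1.2]
gripper_width: 0.0234
```

>>> jog_arm(linear=[[0,4,0],[0,5,0],[0,6,0],[0,6,0]], rotation=[[0,0,0],[0,0,0],[0,0,0],[0,0,0]])

```text
time: 12.75
tcp_pos: [0.4452, -0.1712, 0.1063]
tool_rot: [0.708, 0.003, 0.006, -0.706]
contact_force: [-16.6, 7.2, 73.5]
gripper_width: 0.0236
```

>>> jog_arm(linear=[[0,0,0],[0,-1,0],[0,0,0],[0,0,0]], rotation=[[0,0,0],[0,0,0],[0,0,0],[0,0,0]])

```text
time: 13.15
tcp_pos: [0.4454, -0.1716, 0.11]
tool_rot: [0.708, 0.005, 0.008, -0.706]
contact_force: [-1.5, -0.3, -0.0]
gripper_width: 0.0236
```

>>> jog_arm(linear=[[0,0,0],[0,0,0],[0,0,0],[0,0,0],[0,-10,0],[0,-25,0],[0,-35,0],[0,-20,0],[0,0,0]], rotation=[[0,0,0],[0,0,0],[0,0,0],[0,0,0],[0,0,0],[0,0,0],[0,0,0],[0,0,0],[0,0,0]], grip=0.6)

```text
time: 14.05
tcp_pos: [0.4439, -0.1712, 0.2028]
tool_rot: [0.708, 0.004, 0.007, -0.706]
contact_force: [-0.1, 0.0, -0.1]
gripper_width: 0.0514
```

```bash
python3 -c "
from knobs import *
plan([.4573,-.2993,.02],nom(1))
knobs(cap('side')); plan([.5467,-.296,.15],nom(1))"
```

```text
t 14.05 tcp [ 0.444 -0.171  0.203] w 0.051435294862436025 F [-0.147  0.018 -0.112]
lin mm [  11.325  183.289 -127.643] rot [ 0.002 -0.005  0.015]
knob 55 uv 363.0 138.0 top z 0.0676 [ 0.55  -0.377] [ 0.551 -0.376  0.066]
knob 57 uv 391.0 142.0 top z 0.0674 [ 0.46  -0.383] [ 0.46  -0.382  0.066]
knob 74 uv 360.0 152.0 top z 0.0674 [ 0.546 -0.294] [ 0.545 -0.292  0.066]
knob 106 uv 392.0 157.0 top z 0.1536 [ 0.442 -0.168] [ 0.442 -0.167  0.152]
t 14.1 tcp [ 0.443 -0.171  0.202] w 0.0512726796910926 F [-0.389  0.42   0.08 ]
lin mm [ 103.284   53.368 -124.439] rot [ 0.002 -0.005  0.013]
```

>>> jog_arm(linear=[[20,0,-25],[25,10,-35],[25,20,-30],[20,25,-20],[8,30,0],[0,15,0],[0,0,0],[0,0,0]], rotation=[[0,-0.005,0.013],[0,0,0],[0,0,0],[0,0,0],[0,0,0],[0,0,0],[0,0,0],[0,0,0]])

```text
time: 14.9
tcp_pos: [0.5402, -0.2825, 0.092]
tool_rot: [-0.706, 0.002, 0.004, 0.708]
contact_force: [-0.2, -0.1, 0.3]
gripper_width: 0.0516
```

```bash
python3 -c "
from knobs import *
plan([.5465,-.296,.02],nom(1))"
```

```text
t 14.9 tcp [ 0.54  -0.283  0.092] w 0.05160532117864328 F [-0.209 -0.116  0.318]
lin mm [  6.886  71.94  -13.685] rot [-0.003  0.003 -0.009]
```

>>> jog_arm(linear=[[6,10,-13],[0,0,0],[0,15,0],[0,15,0],[0,5,0],[0,0,0],[0,0,0]], rotation=[[-0.003,0.003,-0.009],[0,0,0],[0,0,0],[0,0,0],[0,0,0],[0,0,0],[0,0,0]])

```text
time: 15.6
tcp_pos: [0.5488, -0.2983, 0.0488]
tool_rot: [0.708, 0.002, 0.003, -0.706]
contact_force: [-0.1, -0.1, 0.2]
gripper_width: 0.0509
```

```bash
python3 -c "
from knobs import *
plan([.5465,-.296,.02],nom(1))"
```

```text
t 15.6 tcp [ 0.549 -0.298  0.049] w 0.050896146223157676 F [-0.068 -0.076  0.25 ]
lin mm [-2.491 28.731  2.382] rot [ 0.003 -0.001  0.007]
```

>>> jog_arm(linear=[[-2,8,2],[0,8,0],[0,7,0],[0,5,0],[0,0,0],[0,0,0]], rotation=[[0.003,0,0.007],[0,0,0],[0,0,0],[0,0,0],[0,0,0],[0,0,0]])

```text
time: 16.2
tcp_pos: [0.5474, -0.2961, 0.0191]
tool_rot: [0.707, 0.0, 0.001, -0.707]
contact_force: [0.4, 0.4, -1.0]
gripper_width: 0.0513
```

>>> jog_arm(linear=[[0,1,0],[0,0,0],[0,0,0],[0,0,0],[0,0,0],[0,0,0]], rotation=[[0,0,0],[0,0,0],[0,0,0],[0,0,0],[0,0,0],[0,0,0]], grip=0.0)

```text
time: 16.8
tcp_pos: [0.5479, -0.2965, 0.0189]
tool_rot: [0.708, 0.0, 0.001, -0.707]
contact_force: [-0.0, 0.0, -0.8]
gripper_width: 0.0238
```

>>> jog_arm(linear=[[0,-20,0],[0,-30,0],[0,-40,0],[0,-40,0],[0,-40,0],[0,-25,5],[-10,-5,20],[-15,0,35],[-20,0,40],[-20,0,40]], rotation=[[0,0,0],[0,0,0],[0,0,0],[0,0,0],[0,0,0],[0,0,0],[0,0,0],[0,0,0],[0,0,0],[0,0,0]])

```text
time: 17.8
tcp_pos: [0.4822, -0.1589, 0.2259]
tool_rot: [0.709, -0.002, 0.005, -0.705]
contact_force: [0.4, 1.2, -0.8]
gripper_width: 0.0236
```

```bash
python3 -c "
from knobs import *
plan([.4622,-.0675,.155],nom(1))"
```

```text
t 17.8 tcp [ 0.482 -0.159  0.226] w 0.023598045817951517 F [ 0.369  1.226 -0.764]
lin mm [-21.362  70.362  91.556] rot [ 0.005 -0.011  0.005]
```

>>> jog_arm(linear=[[-10,0,38],[-5,0,25],[0,0,10],[0,0,0],[0,20,0],[0,25,0],[0,15,0],[0,0,0],[0,0,0]], rotation=[[0.005,-0.01,0.005],[0,0,0],[0,0,0],[0,0,0],[0,0,0],[0,0,0],[0,0,0],[0,0,0],[0,0,0]])

```text
time: 18.7
tcp_pos: [0.4678, -0.0859, 0.1657]
tool_rot: [0.708, 0.001, 0.002, -0.706]
contact_force: [0.1, 1.0, 0.2]
gripper_width: 0.0239
```

```bash
python3 -c "
from knobs import *
plan([.4622,-.0675,.105],nom(1))"
```

```text
t 18.7 tcp [ 0.468 -0.086  0.166] w 0.0239405384226255 F [0.084 0.96  0.189]
lin mm [-5.856 60.629 18.536] rot [ 0.003 -0.001  0.004]
```

>>> jog_arm(linear=[[-5,0,16],[0,0,0],[0,0,0]], rotation=[[0.003,0,0.004],[0,0,0],[0,0,0]])

```text
time: 19.0
tcp_pos: [0.4642, -0.0704, 0.1674]
tool_rot: [0.707, 0.0, 0.002, -0.707]
contact_force: [-0.4, -0.9, -0.3]
gripper_width: 0.0238
```

```bash
python3 -c "
from knobs import *
c=cap('top');Z=c['P'][...,2];h=cv2.cvtColor(c['frame'],cv2.COLOR_RGB2HSV)
m=(abs(h[...,0].astype(int)-25)<8)&(h[...,1]>120)&(abs(Z-.081)<.01);m[:,:310]=0;m[:,380:]=0
q=c['P'][m][:,:2].astype(np.float32);print(len(q),cv2.minAreaRect(q))
plan([.4622,-.0675,.105],nom(1))"
```

```text
0 ((0.0, 0.0), (0.0, 0.0), 0.0)
t 19.05 tcp [ 0.464 -0.07   0.167] w 0.023361468893020754 F [ 0.17   0.208 -0.265]
lin mm [-2.15  62.352  2.484] rot [-0.    -0.003  0.003]
```

>>> jog_arm(linear=[[-1,0,2],[0,8,0],[0,10,0],[0,10,0],[0,10,0],[0,8,0],[0,0,0]], rotation=[[0,0,0],[0,0,0],[0,0,0],[0,0,0],[0,0,0],[0,0,0],[0,0,0]])

```text
time: 19.75
tcp_pos: [0.4631, -0.0681, 0.1172]
tool_rot: [0.707, 0.0, 0.002, -0.707]
contact_force: [-0.3, -0.6, -0.8]
gripper_width: 0.0237
```

>>> jog_arm(linear=[[0,4,0],[0,4,0],[0,2,0],[0,0,0]], rotation=[[0,0,0],[0,0,0],[0,0,0],[0,0,0]])

```text
time: 20.15
tcp_pos: [0.4634, -0.0682, 0.1062]
tool_rot: [0.707, 0.0, 0.002, -0.707]
contact_force: [-0.4, -0.1, -0.1]
gripper_width: 0.0233
```

>>> jog_arm(linear=[[0,4,0],[0,5,0],[0,6,0],[0,0,0],[0,-1,0],[0,0,0]], rotation=[[0,0,0],[0,0,0],[0,0,0],[0,0,0],[0,0,0],[0,0,0]])

```text
time: 20.75
tcp_pos: [0.4657, -0.065, 0.1021]
tool_rot: [-0.706, -0.004, -0.004, 0.708]
contact_force: [-0.7, 0.1, -0.7]
gripper_width: 0.0235
```

>>> jog_arm(linear=[[0,0,0],[0,0,0],[0,0,0],[0,0,0],[0,-10,0],[0,-25,0],[0,-35,0],[0,-20,0],[0,0,-15],[0,0,-30]], rotation=[[0,0,0],[0,0,0],[0,0,0],[0,0,0],[0,0,0],[0,0,0],[0,0,0],[0,0,0],[0,0,0],[0,0,0]], grip=0.6)

```text
time: 21.75
tcp_pos: [0.4645, -0.107, 0.197]
tool_rot: [-0.705, -0.006, -0.001, 0.709]
contact_force: [0.9, 0.5, -0.3]
gripper_width: 0.0512
```

```bash
python3 -c "
from knobs import *
knobs(cap('side')); plan([.457,-.384,.15],nom(1));plan([.461,-.386,.15],nom(1))"
```

```text
knob 54 uv 363.0 138.0 top z 0.067 [ 0.551 -0.377] [ 0.551 -0.376  0.066]
knob 47 uv 392.0 141.0 top z 0.067 [ 0.459 -0.383] [ 0.459 -0.382  0.066]
knob 69 uv 391.0 156.0 top z 0.1531 [ 0.442 -0.171] [ 0.443 -0.169  0.152]
knob 103 uv 381.0 180.0 top z 0.1487 [ 0.456 -0.061] [ 0.455 -0.06   0.147]
t 21.8 tcp [ 0.464 -0.114  0.197] w 0.051550273288211004 F [ 0.023 -5.556  1.34 ]
lin mm [  -7.858   47.058 -269.644] rot [-0.001 -0.001  0.011]
t 21.8 tcp [ 0.464 -0.114  0.197] w 0.051550273288211004 F [ 0.023 -5.556  1.34 ]
lin mm [  -3.857   47.102 -271.641] rot [-0.001 -0.001  0.011]
```

```bash
python3 -c "
from knobs import *
c=cap('side');save(c,'s4.png',(300,100,460,220),5);print(manip.read_state()['contact_force'])"
```

```text
[0.089 0.233 0.893]
```

View pics/s4.png

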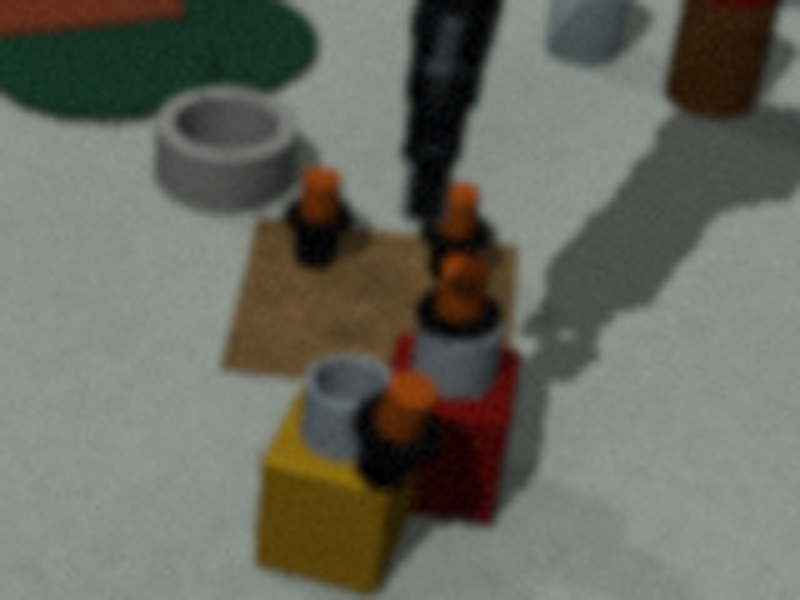

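```bash
cat > tins.py <<'E'
from knobs import *
def tins(c):
    h=cv2.cvtColor(c['frame'],cv2.COLOR_RGB2HSV); H=h[...,0].astype(int);S=h[...,1];P=c['P'];Z=P[...,2]
    for n,k in dict(blue=abs(H-110)<12,yel=abs(H-25)<7,red=abs(H-90)>82).items():
        m=(k&(S>120)&(abs(Z-.081)<.008)).astype(np.uint8); m[:,:210]=0; m[:,500:]=0
        k_,l,st,_=cv2.connectedComponentsWithStats(m)
        if k_<2: print(n,'none');continue
        m=l==1+st[1:,4].argmax()
        q=P[m][:,:2].astype(np.float32); r=cv2.minAreaRect(q); print(n,m.sum(),np.array(r[0]),np.array(r[1]),r[2])
        w=cv2.boundingRect(m.astype(np.uint8)); s=np.zeros_like(m); s[w[1]-5:w[1]+w[3]+5,w[0]-5:w[0]+w[2]+5]=1
        q=P[s&(Z>.110)&(Z<.125)&(S<90)]
        if len(q): print('  rim',len(q),q.mean(0),(q.min(0)+q.max(0))/2)
E
python3 -c "
from tins import *
c=cap('top');tins(c);knobs(c);save(c,'t4.png',(300,200,460,320),5)"
```

```text
blue 391 [0.481 0.174] [0.072 0.067] 89.93364715576172
  rim 115 [0.481 0.174 0.118] [0.482 0.173 0.116]
yel 160 [ 0.506 -0.092] [0.051 0.044] 82.5242691040039
  rim 56 [ 0.496 -0.082  0.12 ] [ 0.495 -0.08   0.12 ]
red 2 [0.477 0.188] [0.003 0.   ] 139.1441192626953
  rim 25 [0.474 0.189 0.116] [0.477 0.18  0.116]
knob 105 uv 463.0 219.0 top z 0.0692 [ 0.552 -0.382] [ 0.552 -0.381  0.067]
knob 115 uv 467.0 254.0 top z 0.0685 [ 0.461 -0.387] [ 0.462 -0.387  0.067]
```

View pics/t4.png

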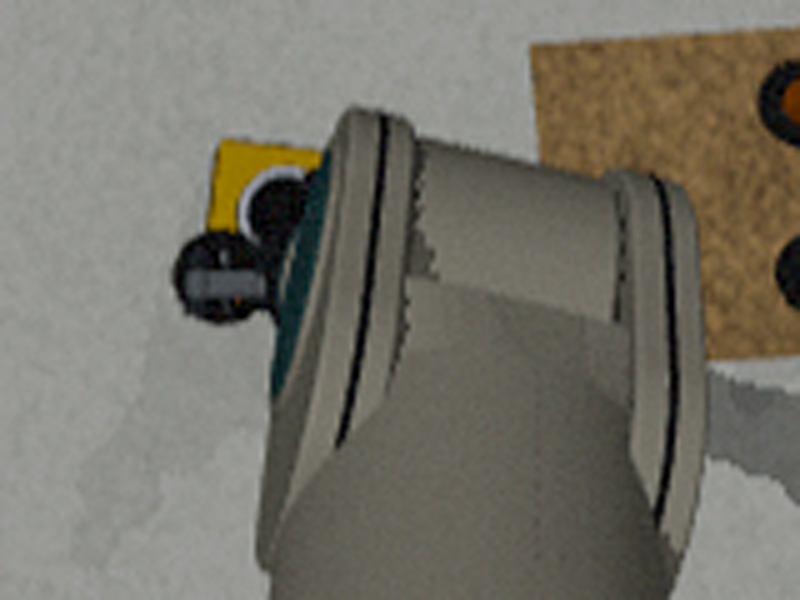

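>>> jog_arm(linear=[[0,-10,-25],[0,0,-40],[0,0,-45],[0,0,-40],[0,0,-25],[0,0,0]], rotation=[[0,0,0],[0,0,0],[0,0,0],[0,0,0],[0,0,0],[0,0,0]])

```text
time: 22.5
tcp_pos: [0.4653, -0.284, 0.2063]
tool_rot: [-0.704, -0.006, 0.001, 0.71]
contact_force: [-0.8, -0.5, 1.2]
gripper_width: 0.0511
```

```bash
python3 -c "
from tins import *
c=cap('top');tins(c);knobs(c);knobs(cap('side'))
plan([.442,-.065,.2],nom(1))
"
```

```text
blue 388 [0.481 0.174] [0.072 0.067] 89.92754364013672
  rim 117 [0.482 0.173 0.118] [0.482 0.174 0.117]
yel 348 [ 0.492 -0.1  ] [0.072 0.07 ] 82.57811737060547
  rim 160 [ 0.483 -0.09   0.12 ] [ 0.479 -0.087  0.118]
red 433 [ 0.441 -0.171] [0.071 0.068] 89.93008422851562
  rim 63 [ 0.445 -0.16   0.121] [ 0.454 -0.157  0.118]
knob 107 uv 463.0 219.0 top z 0.0682 [ 0.552 -0.383] [ 0.552 -0.382  0.066]
knob 112 uv 343.0 257.0 top z 0.15 [ 0.457 -0.065] [ 0.458 -0.064  0.148]
knob 112 uv 388.0 263.0 top z 0.1544 [ 0.445 -0.172] [ 0.444 -0.172  0.153]
knob 55 uv 363.0 138.0 top z 0.0665 [ 0.551 -0.38 ] [ 0.551 -0.377  0.065]
knob 56 uv 391.0 141.0 top z 0.0676 [ 0.46  -0.384] [ 0.46  -0.382  0.066]
knob 103 uv 392.0 156.0 top z 0.1536 [ 0.442 -0.169] [ 0.442 -0.167  0.152]
knob 104 uv 381.0 180.0 top z 0.1492 [ 0.455 -0.062] [ 0.456 -0.06   0.147]
t 22.6 tcp [ 0.466 -0.28   0.206] w 0.0514690821225059 F [ 0.192  0.806 -0.151]
lin mm [-20.84    8.409 214.974] rot [-0.011  0.014  0.008]
```

>>> jog_arm(linear=[[-2,0,30],[-2,0,40],[-2,0,45],[-2,0,40],[0,0,30],[0,0,15],[0,0,0],[0,0,0],[0,0,0]], rotation=[[-0.01,0.014,0.008],[0,0,0],[0,0,0],[0,0,0],[0,0,0],[0,0,0],[0,0,0],[0,0,0],[0,0,0]])

```text
time: 23.5
tcp_pos: [0.4534, -0.0558, 0.207]
tool_rot: [-0.704, -0.006, 0.009, 0.71]
contact_force: [0.3, -0.9, 0.0]
gripper_width: 0.0515
```

```bash
python3 -c "
from tins import *
plan([.457,-.0635,.19],nom(1))
"
```

```text
t 23.5 tcp [ 0.453 -0.056  0.207] w 0.05150604814999281 F [ 0.315 -0.9    0.044]
lin mm [ 3.504 16.921 -7.951] rot [-0.009  0.022 -0.004]
```

>>> jog_arm(linear=[[3,15,-8],[0,0,0],[0,0,0],[0,15,0],[0,15,0],[0,10,0],[0,0,0],[0,0,0]], rotation=[[-0.009,0.022,-0.004],[0,0,0],[0,0,0],[0,0,0],[0,0,0],[0,0,0],[0,0,0],[0,0,0]])

```text
time: 24.3
tcp_pos: [0.4581, -0.0687, 0.1531]
tool_rot: [0.708, -0.001, 0.004, -0.707]
contact_force: [0.6, -0.4, 1.4]
gripper_width: 0.0514
```

```bash
python3 -c "
from tins import *
plan([.457,-.0635,.102],nom(1));knobs(cap('side'))
"
```

```text
t 24.3 tcp [ 0.458 -0.069  0.153] w 0.051384115896232534 F [ 0.603 -0.45   1.356]
lin mm [-1.391 51.126  5.208] rot [ 0.001 -0.008  0.004]
knob 56 uv 363.0 138.0 top z 0.067 [ 0.551 -0.378] [ 0.551 -0.377  0.065]
knob 103 uv 381.0 180.0 top z 0.1491 [ 0.456 -0.062] [ 0.456 -0.06   0.147]
```

>>> jog_arm(linear=[[-1,5,4],[0,0,0],[0,10,0],[0,12,0],[0,12,0],[0,8,0],[0,0,0],[0,0,0]], rotation=[[0,-0.008,0.004],[0,0,0],[0,0,0],[0,0,0],[0,0,0],[0,0,0],[0,0,0],[0,0,0]])

```text
time: 25.15
tcp_pos: [0.4586, -0.0639, 0.1042]
tool_rot: [0.708, 0.002, 0.0, -0.707]
contact_force: [-0.3, -0.5, -0.7]
gripper_width: 0.0514
```

```bash
python3 -c "
from tins import *
plan([.457,-.0635,.101],nom(1));knobs(cap('side'))
"
```

```text
t 25.15 tcp [ 0.459 -0.064  0.104] w 0.05135231247423628 F [-0.323 -0.462 -0.695]
lin mm [-1.603  3.199  0.419] rot [0.001 0.002 0.003]
knob 56 uv 363.0 138.0 top z 0.067 [ 0.551 -0.377] [ 0.551 -0.376  0.066]
```

>>> jog_arm(linear=[[-1,2,0],[0,0,0],[0,0,0],[0,0,0],[0,0,0],[0,0,0]], rotation=[[0,0,0],[0,0,0],[0,0,0],[0,0,0],[0,0,0],[0,0,0]], grip=0.0)

```text
time: 25.8
tcp_pos: [0.4583, -0.0641, 0.1035]
tool_rot: [0.708, 0.003, 0.001, -0.707]
contact_force: [-0.9, -0.1, -0.7]
gripper_width: 0.0235
```

>>> jog_arm(linear=[[0,-10,0],[0,-20,0],[0,-25,0],[0,-10,0],[0,0,0],[0,0,0]], rotation=[[0,0,0],[0,0,0],[0,0,0],[0,0,0],[0,0,0],[0,0,0]])

```text
time: 26.4
tcp_pos: [0.4581, -0.0639, 0.1732]
tool_rot: [0.708, 0.003, 0.002, -0.707]
contact_force: [0.8, -0.0, -0.6]
gripper_width: 0.0235
```

```bash
python3 -c "
from tins import *
c=cap('side');P=c['P'];t=manip.read_state()['tcp_pos']
m=(np.linalg.norm(P[...,:2]-t[:2],axis=-1)<.045)&(P[...,2]>.128)&(P[...,2]<.195)
q=P[m]
for a in np.arange(.125,.19,.006):
    w=q[(q[:,2]>a)&(q[:,2]<a+.006)]
    if len(w): print(a.round(3),len(w),'x',w[:,0].min(),w[:,0].max(),'ymax',w[:,1].max())
tins(cap('top'))
plan([.492,-.1,.165],nom(1))
"
```

```text
0.149 7 x 0.4560205955672208 0.4735592006528571 ymax -0.05417507817301581
0.155 16 x 0.45407745800711413 0.4763163918139991 ymax -0.052304923897943945
0.161 20 x 0.45022706275450214 0.4774310285480299 ymax -0.0507725836387366
0.167 21 x 0.4522940970542034 0.4790819751309825 ymax -0.05190384616227561
0.173 8 x 0.4596765043592872 0.4756472386809951 ymax -0.05001306884856327
0.179 14 x 0.438035950207135 0.4643578597997173 ymax -0.04147660223598648
0.185 91 x 0.43737249332070716 0.4814830465906893 ymax -0.03993481551034328
blue 395 [0.481 0.174] [0.072 0.067] 89.86571502685547
  rim 117 [0.481 0.174 0.118] [0.482 0.174 0.116]
yel 130 [ 0.52  -0.104] [0.072 0.014] 83.00088500976562
  rim 13 [ 0.513 -0.102  0.119] [ 0.513 -0.102  0.118]
red 111 [ 0.442 -0.199] [0.068 0.014] 0.9063926935195923
  rim 6 [ 0.446 -0.189  0.124] [ 0.443 -0.189  0.124]
t 26.5 tcp [ 0.458 -0.064  0.173] w 0.023636168891550978 F [ 0.193 -0.437 -0.124]
lin mm [ 34.161   7.827 -36.119] rot [0.001 0.002 0.006]
```

>>> jog_arm(linear=[[10,0,-12],[10,0,-12],[8,0,-10],[0,0,0],[0,0,0],[0,0,0]], rotation=[[0,0,0.1],[0,0,0.1],[0,0,0],[0,0,0],[0,0,0],[0,0,0]])

```text
time: 27.1
tcp_pos: [0.478, -0.0974, 0.1657]
tool_rot: [-0.703, 0.074, 0.076, 0.703]
contact_force: [-0.5, 0.6, -0.1]
gripper_width: 0.0236
```

```bash
cat > held.py <<'E'
from tins import *
def held(lo,hi):
    c=cap('side');P=c['P'];t=manip.read_state()['tcp_pos']
    q=P[(np.linalg.norm(P[...,:2]-t[:2],axis=-1)<.045)&(P[...,2]>lo)&(P[...,2]<hi)]
    for a in np.arange(lo,hi,.006):
        w=q[(q[:,2]>a)&(q[:,2]<a+.006)]
        if len(w): print(a.round(3),len(w),'x',w[:,0].min(),w[:,0].max(),'ymax',w[:,1].max())
    return c
E
python3 -c "
from held import *
held(.126,.2)
plan([.4877,-.099,.165],nom(1))
"
```

```text
0.138 5 x 0.47296761354055356 0.4880041454361978 ymax -0.09053267939817433
0.144 15 x 0.46843644359958697 0.4941200405240971 ymax -0.08647806730293506
0.15 17 x 0.4688011288671442 0.4942166211238257 ymax -0.08760827907448065
0.156 19 x 0.4671798116749445 0.49487370773776773 ymax -0.08363979341433048
0.162 16 x 0.4672341382386591 0.491933520901718 ymax -0.08300278957381013
0.168 2 x 0.47121570233220167 0.4913944292686006 ymax -0.08028350274412777
0.174 52 x 0.4592535003000886 0.5048898429568 ymax -0.07389339809758755
0.18 84 x 0.45929282530834925 0.5057657589963815 ymax -0.07605918978270432
0.186 17 x 0.47100674303068596 0.4944480226433343 ymax -0.08474379428343759
0.192 8 x 0.47090539015749033 0.4935374580641487 ymax -0.07824053524592134
0.198 3 x 0.47598388185941687 0.48321754148626417 ymax -0.07747148524956227
t 27.15 tcp [ 0.478 -0.097  0.166] w 0.023719668891380573 F [-0.315 -0.105 -0.209]
lin mm [ 9.852 -1.253 -1.838] rot [-0.001  0.002 -0.213]
```

>>> jog_arm(linear=[[9.5,-2,-1],[0,0,0],[0,0,0]], rotation=[[0,0,0],[0,0,0],[0,0,0]])

```text
time: 27.45
tcp_pos: [0.4874, -0.0972, 0.1669]
tool_rot: [-0.703, 0.073, 0.076, 0.704]
contact_force: [-0.1, 0.2, -0.4]
gripper_width: 0.0237
```

>>> jog_arm(linear=[[1.6,7.8,0],[2.1,9.8,0],[2.1,9.8,0],[1,5,0],[0,0,0],[0,0,0]], rotation=[[0,0,0],[0,0,0],[0,0,0],[0,0,0],[0,0,0],[0,0,0]])

```text
time: 28.05
tcp_pos: [0.4862, -0.0967, 0.1301]
tool_rot: [-0.702, 0.074, 0.077, 0.704]
contact_force: [0.8, 0.4, -0.8]
gripper_width: 0.0234
```

```bash
python3 -c "
from held import *
held(.09,.18)
plan([.4877,-.099,.112],nom(1))
"
```

```text
0.09 34 x 0.46746161600642444 0.5135482172875172 ymax -0.07068474657452795
0.096 35 x 0.46772710026387276 0.5132343398602143 ymax -0.07346873363164153
0.102 33 x 0.46646570256788555 0.5105453872306508 ymax -0.07423559083000109
0.108 44 x 0.4669703814244592 0.5115866870426703 ymax -0.07274213807288643
0.114 79 x 0.46723027177956605 0.5131039881372368 ymax -0.07412100702236035
0.12 18 x 0.4761568980583137 0.5053644632865167 ymax -0.07720870381141931
0.126 11 x 0.47643216729267474 0.5016541792123153 ymax -0.08332230604106283
0.132 6 x 0.47840827052511636 0.50996711797087 ymax -0.07606374658501847
0.138 53 x 0.46802126385091564 0.5141175276209979 ymax -0.07425421689524803
0.144 78 x 0.468345578785866 0.5144616716415812 ymax -0.07489489490159573
0.15 12 x 0.47880711752224014 0.49849431008857575 ymax -0.08350268956961004
0.156 7 x 0.4790425446864231 0.5004850249359838 ymax -0.07789234255169486
0.162 14 x 0.4794662969215763 0.5031542112435277 ymax -0.0767166829792928
0.168 22 x 0.48015449580437175 0.5037026530447574 ymax -0.0707140670814832
0.174 28 x 0.48045616620957815 0.5038095034797487 ymax -0.06903988001842498
t 28.1 tcp [ 0.486 -0.097  0.13 ] w 0.023378551569055425 F [-0.289  1.095 -0.352]
lin mm [ 5.289 17.385 -2.376] rot [-0.002  0.004 -0.213]
```

>>> jog_arm(linear=[[1.5,8,0],[1.5,8,0],[0.5,3,0],[0,0,0],[1,4,0],[1,5,0],[1,5,0]], rotation=[[0,0,0],[0,0,0],[0,0,0],[0,0,0],[0,0,0],[0,0,0],[0,0,0]])

```text
time: 28.8
tcp_pos: [0.4862, -0.0994, 0.1068]
tool_rot: [-0.703, 0.074, 0.075, 0.703]
contact_force: [-5.7, 3.6, 56.2]
gripper_width: 0.0236
```

>>> jog_arm(linear=[[0,0,0],[0,-1,0],[0,0,0]], rotation=[[0,0,0],[0,0,0],[0,0,0]])

```text
time: 29.1
tcp_pos: [0.488, -0.0996, 0.1103]
tool_rot: [0.703, -0.073, -0.073, -0.703]
contact_force: [0.7, -0.2, -0.5]
gripper_width: 0.0235
```

>>> jog_arm(linear=[[0,0,0],[0,0,0],[0,0,0],[0,0,0],[0,-10,0],[0,-25,0],[0,-35,0],[0,-20,0],[0,0,0],[0,0,0]], rotation=[[0,0,0],[0,0,0],[0,0,0],[0,0,0],[0,0,0],[0,0,0],[0,0,0],[0,0,-0.1],[0,0,-0.11],[0,0,0]], grip=0.6)

```text
time: 30.1
tcp_pos: [0.5074, -0.0993, 0.2015]
tool_rot: [0.707, 0.002, 0.001, -0.707]
contact_force: [-0.2, -0.5, 0.6]
gripper_width: 0.0509
```

```bash
python3 -c "
from tins import *
knobs(cap('side'));plan([.461,-.3865,.2],nom(1))
"
```

```text
knob 57 uv 391.0 142.0 top z 0.0671 [ 0.46  -0.385] [ 0.46  -0.382  0.066]
knob 95 uv 392.0 157.0 top z 0.1538 [ 0.442 -0.171] [ 0.442 -0.167  0.152]
knob 106 uv 369.0 169.0 top z 0.1538 [ 0.492 -0.098] [ 0.492 -0.096  0.152]
t 30.15 tcp [ 0.51  -0.099  0.202] w 0.05118327654045657 F [ 1.019 -0.598  0.899]
lin mm [ -49.614    1.656 -287.133] rot [0.    0.002 0.007]
```

>>> jog_arm(linear=[[-10,0,-30],[-12,0,-45],[-10,0,-48],[-10,0,-48],[-5,0,-45],[0,10,-30],[0,25,-18],[0,30,-8],[0,25,0],[0,10,0]], rotation=[[0,0,0.007],[0,0,0],[0,0,0],[0,0,0],[0,0,0],[0,0,0],[0,0,0],[0,0,0],[0,0,0],[0,0,0]])

```text
time: 31.15
tcp_pos: [0.4768, -0.3864, 0.0985]
tool_rot: [0.707, 0.003, -0.005, -0.707]
contact_force: [-0.1, 1.0, -0.6]
gripper_width: 0.0513
```

```bash
python3 -c "
from tins import *
plan([.461,-.3865,.02],nom(1))
"
```

```text
t 31.15 tcp [ 0.477 -0.386  0.098] w 0.05131978242023946 F [-0.073  1.018 -0.622]
lin mm [-15.507  78.548   0.115] rot [ 0.     0.011 -0.004]
```

>>> jog_arm(linear=[[-14,5,0],[0,0,0],[0,0,0],[0,12,0],[0,12,0],[0,8,0],[0,0,0],[0,0,0]], rotation=[[0,0.011,-0.004],[0,0,0],[0,0,0],[0,0,0],[0,0,0],[0,0,0],[0,0,0],[0,0,0]])

```text
time: 31.95
tcp_pos: [0.4691, -0.3856, 0.0579]
tool_rot: [-0.707, -0.002, 0.002, 0.708]
contact_force: [0.1, -0.2, 0.6]
gripper_width: 0.0511
```

```bash
python3 -c "
from tins import *
plan([.461,-.3865,.02],nom(1))
"
```

```text
t 31.95 tcp [ 0.469 -0.386  0.058] w 0.05114262087497314 F [ 0.087 -0.2    0.596]
lin mm [-8.147 37.907 -0.86 ] rot [-0.001  0.006  0.001]
```

>>> jog_arm(linear=[[-8,0,-1],[0,0,0],[0,10,0],[0,12,0],[0,10,0],[0,6,0],[0,0,0],[0,0,0]], rotation=[[0,0.006,0],[0,0,0],[0,0,0],[0,0,0],[0,0,0],[0,0,0],[0,0,0],[0,0,0]])

```text
time: 32.75
tcp_pos: [0.4602, -0.3869, 0.0165]
tool_rot: [-0.707, 0.0, -0.001, 0.708]
contact_force: [0.6, -0.5, 0.2]
gripper_width: 0.0511
```

>>> jog_arm(linear=[[0,0,0],[0,0,0],[0,0,0],[0,0,0],[0,0,0],[0,0,0]], rotation=[[0,0,0],[0,0,0],[0,0,0],[0,0,0],[0,0,0],[0,0,0]], grip=0.0)

```text
time: 33.35
tcp_pos: [0.461, -0.3875, 0.0177]
tool_rot: [-0.707, -0.001, -0.001, 0.707]
contact_force: [0.4, 0.4, -1.2]
gripper_width: 0.0237
```

>>> jog_arm(linear=[[0,-20,0],[0,-35,0],[0,-45,0],[0,-45,0],[0,-40,0],[0,-20,10],[0,0,30],[0,0,45],[0,0,48],[0,0,48]], rotation=[[0,0,0],[0,0,0],[0,0,0],[0,0,0],[0,0,0],[0,0,0],[0,0,0],[0,0,0],[0,0,0],[0,0,0]])

```text
time: 34.35
tcp_pos: [0.4595, -0.21, 0.2308]
tool_rot: [0.709, -0.004, 0.007, -0.705]
contact_force: [0.5, 0.9, -0.0]
gripper_width: 0.0238
```

>>> jog_arm(linear=[[5,0,48],[5,0,48],[5,0,48],[5,0,48],[0,0,48],[0,0,40],[0,0,25],[0,0,10],[0,0,0],[0,0,0]], rotation=[[0,0,0],[0,0,0],[0,0,0],[0,0,0],[0,0,0],[0,0,0],[0,0,0],[0,0,0],[0,0,0],[0,0,0]])

```text
time: 35.35
tcp_pos: [0.4818, 0.1236, 0.2306]
tool_rot: [0.708, 0.0, 0.005, -0.706]
contact_force: [0.2, 0.8, -0.5]
gripper_width: 0.0235
```

```bash
python3 -c "
from tins import *
plan([.482,.1738,.16],nom(1));tins(cap('top'))
"
```

```text
t 35.35 tcp [0.482 0.124 0.231] w 0.02354850623915561 F [ 0.245  0.825 -0.511]
lin mm [-0.587 70.49  50.333] rot [ 0.002 -0.006  0.007]
blue 22 [0.453 0.146] [0.01  0.013] 0.30441877245903015
yel 441 [ 0.492 -0.1  ] [0.072 0.07 ] 82.47488403320312
  rim 50 [ 0.488 -0.098  0.123] [ 0.493 -0.1    0.121]
red 433 [ 0.442 -0.171] [0.071 0.068] 89.92052459716797
  rim 69 [ 0.439 -0.161  0.122] [ 0.453 -0.157  0.119]
```

>>> jog_arm(linear=[[0,10,20],[0,20,20],[0,25,8],[0,10,0],[0,0,0],[0,0,0]], rotation=[[0,-0.006,0.007],[0,0,0],[0,0,0],[0,0,0],[0,0,0],[0,0,0]])

```text
time: 36.0
tcp_pos: [0.4861, 0.1594, 0.1653]
tool_rot: [0.71, -0.006, 0.008, -0.705]
contact_force: [0.0, 0.1, -0.3]
gripper_width: 0.024
```

```bash
python3 -c "
from held import *
held(.09,.2);plan([.482,.1738,.16],nom(1))
"
```

```text
0.09 66 x 0.45615653283801183 0.4995495684758882 ymax 0.19978496848363114
0.096 66 x 0.45612867666935686 0.5002985218424537 ymax 0.2007416282695348
0.102 74 x 0.45616590547484537 0.5003527738395238 ymax 0.20074229418027112
0.108 77 x 0.4562881059739621 0.5006125369799462 ymax 0.20108396297944997
0.114 131 x 0.45678182597196276 0.5034205750857015 ymax 0.20003563833182758
0.12 11 x 0.46682525726577795 0.492996071510254 ymax 0.20076634318359876
0.144 3 x 0.4798941817518544 0.4885129692295689 ymax 0.17341224507371056
0.15 21 x 0.47169284683745105 0.498371394347373 ymax 0.17442948651088175
0.156 24 x 0.4716996667775547 0.4985706322745971 ymax 0.17467922294809013
0.162 28 x 0.47045921514682304 0.49878815740517657 ymax 0.17633162946034586
0.168 18 x 0.4734067247866119 0.49368437889299654 ymax 0.17643815401295104
0.18 53 x 0.46256289504399717 0.5090991759935637 ymax 0.18470475025843958
0.186 151 x 0.46263087145427184 0.5091019012990914 ymax 0.1859046005371433
0.192 4 x 0.47392685802803414 0.479822571299432 ymax 0.17828027195706742
0.198 5 x 0.4730504247222659 0.49437468971195586 ymax 0.17932292099300118
t 36.05 tcp [0.486 0.159 0.165] w 0.02380332076478581 F [ 0.62  -0.311 -0.787]
lin mm [-4.584  5.332 14.551] rot [ 0.007 -0.021  0.004]
```

>>> jog_arm(linear=[[-6,0,15],[0,0,0],[0,0,0],[0,0,0]], rotation=[[0.007,-0.021,0.004],[0,0,0],[0,0,0],[0,0,0]])

```text
time: 36.45
tcp_pos: [0.4818, 0.1753, 0.1681]
tool_rot: [-0.706, -0.001, -0.001, 0.708]
contact_force: [-0.1, -0.1, -0.6]
gripper_width: 0.0238
```

```bash
python3 -c "
from held import *
plan([.481,.1738,.1037],nom(1))
"
```

```text
t 36.45 tcp [0.482 0.175 0.168] w 0.02376194835079278 F [-0.126 -0.069 -0.568]
lin mm [-1.051 64.365 -1.61 ] rot [-0.002  0.     0.004]
```

>>> jog_arm(linear=[[-1,8,-1],[0,10,0],[0,10,0],[0,10,0],[0,6,0],[0,0,0],[0,0,0]], rotation=[[0,0,0],[0,0,0],[0,0,0],[0,0,0],[0,0,0],[0,0,0],[0,0,0]])

```text
time: 37.15
tcp_pos: [0.4801, 0.1735, 0.1189]
tool_rot: [-0.707, -0.0, -0.001, 0.707]
contact_force: [0.3, -0.2, -1.1]
gripper_width: 0.0235
```

```bash
python3 -c "
from held import *
held(.1,.16);plan([.481,.1738,.1037],nom(1))
"
```

```text
0.1 47 x 0.45614232413098227 0.5001971183926861 ymax 0.2007939388633987
0.106 54 x 0.45630694431522895 0.5007044587282141 ymax 0.2013379159836749
0.112 75 x 0.45627615311588565 0.5024535990682668 ymax 0.20139369324498646
0.118 68 x 0.4566677430215508 0.5032914965070964 ymax 0.20114143231459203
0.124 4 x 0.47508879864552994 0.4835324811291666 ymax 0.19035413071090146
0.13 5 x 0.45937586606790626 0.4942434447192579 ymax 0.1923484679715164
0.136 161 x 0.4566469257046537 0.5028077625576992 ymax 0.1987009510642127
0.142 30 x 0.4581951960179491 0.5003819450881362 ymax 0.19732804348036082
0.148 9 x 0.46763131373551414 0.48897904014968024 ymax 0.19260946353624153
0.154 17 x 0.4671356426438886 0.4895381648613942 ymax 0.19819439446329878
t 37.2 tcp [0.48  0.173 0.119] w 0.0234439399656522 F [ 0.248 -0.289 -0.881]
lin mm [ 0.801 15.348  0.291] rot [-0.001 -0.     0.002]
```

Aligned in the bore; press home.

>>> jog_arm(linear=[[0,6,1.5],[0,6,0],[0,3,0],[0,0,0],[0,4,0],[0,5,0],[0,6,0],[0,6,0]], rotation=[[0,0,0],[0,0,0],[0,0,0],[0,0,0],[0,0,0],[0,0,0],[0,0,0],[0,0,0]])

```text
time: 38.0
tcp_pos: [0.483, 0.1759, 0.1027]
tool_rot: [-0.705, -0.004, -0.005, 0.709]
contact_force: [-15.8, -5.1, 59.0]
gripper_width: 0.0237
```

>>> jog_arm(linear=[[0,0,0],[0,-1,0],[0,0,0]], rotation=[[0,0,0],[0,0,0],[0,0,0]])

```text
time: 38.3
tcp_pos: [0.4833, 0.1762, 0.1073]
tool_rot: [-0.705, -0.005, -0.006, 0.709]
contact_force: [-1.0, -0.9, -0.8]
gripper_width: 0.0236
```

>>> jog_arm(linear=[[0,0,0],[0,0,0],[0,0,0],[0,0,0],[0,-10,0],[0,-25,0],[0,-35,0],[0,-30,0],[0,-5,0],[0,0,0]], rotation=[[0,0,0],[0,0,0],[0,0,0],[0,0,0],[0,0,0],[0,0,0],[0,0,0],[0,0,0],[0,0,0],[0,0,0]], grip=0.6)

```text
time: 39.3
tcp_pos: [0.4816, 0.1753, 0.2157]
tool_rot: [-0.705, -0.004, -0.005, 0.709]
contact_force: [0.2, 0.8, 0.0]
gripper_width: 0.0512
```

```bash
python3 -c "
from tins import *
knobs(cap('side'));c=cap('top')
h=cv2.cvtColor(c['frame'],cv2.COLOR_RGB2HSV);H=h[...,0].astype(int);S=h[...,1];P=c['P'];Z=P[...,2]
w=np.zeros_like(Z,bool);w[190:285,160:220]=1
for n,m in dict(hand=w&(Z>.024)&(Z<.045)&(S<70),head=w&(Z>.024)&(Z<.05)&(S>120)&(abs(H-25)<8)).items():
    m=cv2.morphologyEx(m.astype(np.uint8),cv2.MORPH_OPEN,np.ones((3,3)))>0
    q=P[m][:,:2].astype(np.float32);r=cv2.minAreaRect(q);print(n,len(q),r,np.median(P[m][:,2]));
m=w&(Z>.026)&(Z<.05)&((S<70)|(abs(H-25)<8)); q=P[m][:,:2].astype(np.float32);print('all',cv2.minAreaRect(q))
save(c,'sc.png',(150,180,270,290),5)
"
```

```text
knob 103 uv 392.0 157.0 top z 0.1536 [ 0.442 -0.169] [ 0.442 -0.167  0.152]
knob 144 uv 353.0 245.0 top z 0.1534 [0.483 0.178] [0.482 0.18  0.152]
hand 0 ((0.0, 0.0), (0.0, 0.0), 0.0) nan
head 0 ((0.0, 0.0), (0.0, 0.0), 0.0) nan
all ((0.5743991732597351, 0.3451273441314697), (0.006379976868629456, 0.0010687625035643578), 29.396942138671875)
  return _methods._mean(a, axis=axis, dtype=dtype,
  ret = ret.dtype.type(ret / rcount)
```

View pics/sc.png

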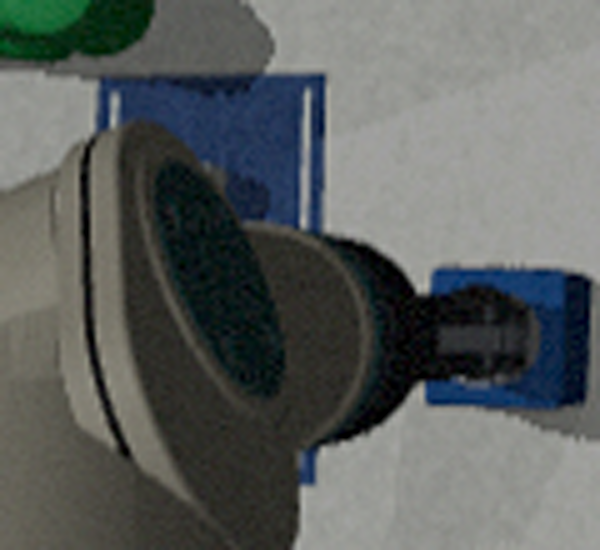

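```bash
cat > scan.py <<'E'
from tins import *
import pickle
def scan(c,tag):
    h=cv2.cvtColor(c['frame'],cv2.COLOR_RGB2HSV);H=h[...,0].astype(int);S=h[...,1];V=h[...,2];P=c['P'];Z=P[...,2]
    w=(P[...,0]>.38)&(P[...,0]<.65)&(P[...,1]>.27)&(P[...,1]<.45)&(Z<.06)
    he=w&(Z>.028)&(S>120)&(abs(H-25)<8); ha=w&(Z>.028)&(S<70)&(V>120)
    for n,m in (('head',he),('hand',ha)):
        q=P[m][:,:2].astype(np.float32)
        if len(q)>20:
            r=cv2.minAreaRect(q); q0=q.mean(0); print(tag,n,len(q),'mean',q0,'rect',np.array(r[0]),np.array(r[1]),r[2],'z',np.median(P[m][:,2]))
            if n=='hand':
                d=np.linalg.svd(q-q0,full_matrices=False)[2][0]; print('   axis deg',np.degrees(np.arctan2(d[1],d[0])))
E
python3 -c "
from scan import *
scan(pickle.load(open('top0.pkl','rb')),'top0');scan(pickle.load(open('side0.pkl','rb')),'side0');scan(cap('side'),'side')
"
```

```text
top0 head 292 mean [0.447 0.375] rect [0.447 0.376] [0.05  0.043] 83.39874267578125 z 0.03487496196268214
top0 hand 354 mean [0.521 0.368] rect [0.522 0.368] [0.036 0.111] 79.43880462646484 z 0.033120836656104324
   axis deg 172.65819
side0 head 582 mean [0.446 0.38 ] rect [0.446 0.378] [0.051 0.043] 82.32842254638672 z 0.03463604041140167
side0 hand 659 mean [0.519 0.372] rect [0.522 0.37 ] [0.032 0.106] 83.01616668701172 z 0.032651473271005926
   axis deg 173.51624
side head 587 mean [0.445 0.381] rect [0.446 0.379] [0.05  0.044] 82.88338470458984 z 0.03441505430755387
side hand 719 mean [0.519 0.372] rect [0.522 0.369] [0.032 0.108] 82.32775115966797 z 0.03262069660487055
   axis deg 173.03587
```

>>> jog_arm(linear=[[5,0,25],[6,0,40],[6,0,45],[4,0,35],[4,10,15],[0,25,5],[0,35,0],[0,30,0],[0,10,0],[0,0,0]], rotation=[[0,0.06,0],[0,0.053,0],[0,0,0],[0,0,0],[0,0,0],[0,0,0],[0,0,0],[0,0,0],[0,0,0],[0,0,0]])

```text
time: 40.45
tcp_pos: [0.5138, 0.3386, 0.0852]
tool_rot: [0.709, -0.046, 0.039, -0.702]
contact_force: [-0.3, -0.1, 0.4]
gripper_width: 0.0514
```

```bash
python3 -c "
from scan import *
plan([.5106,.3683,-.012],nom(1,-.113))
"
```

```text
t 40.45 tcp [0.514 0.339 0.085] w 0.05138291669947946 F [-0.345 -0.13   0.405]
lin mm [-5.775 96.954 30.137] rot [ 0.011 -0.008 -0.01 ]
```

>>> jog_arm(linear=[[-5,0,28],[0,0,0],[0,0,0],[0,15,0],[0,15,0],[0,8,0],[0,0,0],[0,0,0]], rotation=[[0.011,-0.008,-0.01],[0,0,0],[0,0,0],[0,0,0],[0,0,0],[0,0,0],[0,0,0],[0,0,0]])

```text
time: 41.25
tcp_pos: [0.5144, 0.365, 0.046]
tool_rot: [0.706, -0.041, 0.042, -0.706]
contact_force: [0.2, 0.6, -0.9]
gripper_width: 0.0511
```

```bash
python3 -c "
from scan import *
plan([.5106,.3683,-.012],nom(1,-.113))
"
```

```text
t 41.25 tcp [0.514 0.365 0.046] w 0.051121979714140835 F [ 0.2    0.6   -0.876]
lin mm [-4.291 58.034  2.788] rot [-0.    -0.004  0.002]
```

>>> jog_arm(linear=[[-4,0,3],[0,10,0],[0,12,0],[0,12,0],[0,8,0],[0,5,0],[0,0,0],[0,0,0]], rotation=[[0,0,0],[0,0,0],[0,0,0],[0,0,0],[0,0,0],[0,0,0],[0,0,0],[0,0,0]])

```text
time: 42.05
tcp_pos: [0.5106, 0.3686, -0.0056]
tool_rot: [0.706, -0.041, 0.042, -0.706]
contact_force: [0.4, 0.9, 0.5]
gripper_width: 0.0515
```

```bash
python3 -c "
from scan import *
plan([.5106,.3683,-.012],nom(1,-.113))
st=manip.read_state();t=st['tcp_pos'];r=R.from_quat(st['tool_rot'])
c=cap('side');V=c['frame'].max(-1);m=(V<70);q=r.inv().apply((c['P'][m]-t).reshape(-1,3))
q=q[(abs(q[:,0])<.03)&(abs(q[:,2]-.035)<.02)&(q[:,1]<.05)&(q[:,1]>-.1)]
print(np.sort(q[:,1])[-12:], 'world z lowest', -np.sort(q[:,1])[-6:]+t[2])
"
```

```text
t 42.05 tcp [ 0.511  0.369 -0.006] w 0.05151997761039363 F [0.405 0.891 0.488]
lin mm [ 0.056  6.423 -0.325] rot [ 0.    -0.004  0.002]
[-0.006 -0.006 -0.006 -0.006 -0.006 -0.006 -0.005 -0.005 -0.005 -0.005
 -0.005 -0.005] world z lowest [-0.    -0.    -0.    -0.    -0.001 -0.001]
```

>>> jog_arm(linear=[[0,5,0],[0,3,0],[0,0,0],[0,0,0]], rotation=[[0,0,0],[0,0,0],[0,0,0],[0,0,0]])

```text
time: 42.5
tcp_pos: [0.5114, 0.3692, -0.013]
tool_rot: [-0.706, 0.04, -0.043, 0.706]
contact_force: [0.7, 0.1, -1.0]
gripper_width: 0.0515
```

>>> jog_arm(linear=[[0,0,0],[0,0,0],[0,0,0],[0,0,0],[0,0,0],[0,0,0]], rotation=[[0,0,0],[0,0,0],[0,0,0],[0,0,0],[0,0,0],[0,0,0]], grip=0.0)

```text
time: 43.1
tcp_pos: [0.5117, 0.3694, -0.0125]
tool_rot: [-0.705, 0.04, -0.043, 0.706]
contact_force: [-0.4, 0.1, -0.3]
gripper_width: 0.0325
```

>>> jog_arm(linear=[[0,-8,0],[0,-20,0],[0,-35,0],[0,-40,0],[0,-40,0],[0,-40,0],[0,-20,0],[0,0,0],[0,0,0],[0,0,0]], rotation=[[0,0,0],[0,0,0],[0,0,0],[0,0,0],[0,0,0],[0,0,0],[0,0,0],[0,0,0],[0,0,0],[0,0,0]])

```text
time: 44.1
tcp_pos: [0.5084, 0.3671, 0.1983]
tool_rot: [0.707, -0.041, 0.041, -0.705]
contact_force: [0.3, -0.5, -1.3]
gripper_width: 0.0325
```

```bash
python3 -c "
from scan import *
plan([.5106,.3683,.15],nom(1,0))
c=cap('side');pickle.dump(c,open('lift.pkl','wb'));save(c,'s5.png',(230,150,430,400),2.4)
c=cap('top');pickle.dump(c,open('liftt.pkl','wb'));tins(c)
"
```

```text
t 44.1 tcp [0.508 0.367 0.198] w 0.03245233095722746 F [ 0.264 -0.505 -1.274]
lin mm [ 2.027 48.318  1.523] rot [ 0.002 -0.117 -0.   ]
blue 368 [0.48  0.173] [0.071 0.069] 89.621337890625
  rim 68 [0.479 0.167 0.121] [0.481 0.174 0.118]
yel 439 [ 0.492 -0.1  ] [0.072 0.07 ] 82.38641357421875
  rim 39 [ 0.485 -0.094  0.122] [ 0.478 -0.113  0.118]
red 434 [ 0.442 -0.171] [0.071 0.068] 89.95611572265625
  rim 62 [ 0.439 -0.161  0.121] [ 0.442 -0.169  0.118]
```

View pics/s5.png

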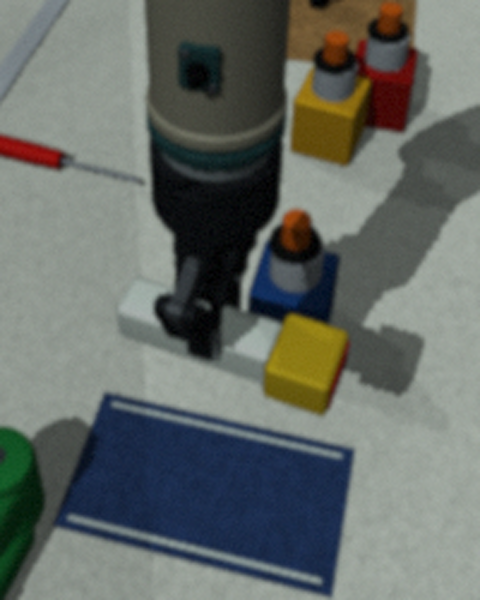

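```bash
cat > pose.py <<'E'
from scan import *
def plane(q,it=4):
    for _ in range(it):
        c=np.median(q,0) if _==0 else q.mean(0); u=np.linalg.svd(q-c,full_matrices=False)[2]; d=(q-c)@u[2]; q=q[abs(d)<max(.0015,2*d.std())]
    return c,u[2],len(q),d.std()
def faces(c,tag):
    h=cv2.cvtColor(c['frame'],cv2.COLOR_RGB2HSV); H=h[...,0].astype(int);S=h[...,1];P=c['P'];Z=P[...,2]
    for n,k,cen in (('blue',abs(H-110)<12,(.481,.174)),('yel',abs(H-25)<7,(.492,-.1)),('red',abs(H-90)>82,(.442,-.171))):
        m=k&(S>110)&(Z>.012)&(Z<.07)&(np.hypot(P[...,0]-cen[0],P[...,1]-cen[1])<.055)&(P[...,1]>cen[1]+.024)
        m=cv2.erode(m.astype(np.uint8),np.ones((3,3)))>0
        if m.sum()<15: print(tag,n,'few');continue
        c0,nn,k_,sd=plane(P[m]); nn*=np.sign(nn[1]); print(tag,n,k_,'cen',c0,'yaw',np.degrees(np.arctan2(-nn[0],nn[1])),'sd',sd)
def held_scan(c,t,r,lo=.0):
    h=cv2.cvtColor(c['frame'],cv2.COLOR_RGB2HSV);H=h[...,0].astype(int);S=h[...,1];V=h[...,2]
    q=r.inv().apply((c['P']-t).reshape(-1,3)).reshape(400,640,3)
    w=(q[...,0]>-.12)&(q[...,0]<.12)&(abs(q[...,2])<.06)&(q[...,1]>-.06)&(q[...,1]<.05)
    he=w&(S>110)&(abs(H-25)<8); ha=w&(S<60)&(V>90)&(q[...,1]<.02)
    return q[cv2.erode(he.astype(np.uint8),np.ones((3,3)))>0],q[cv2.erode(ha.astype(np.uint8),np.ones((3,3)))>0]
E
python3 -c "
from pose import *
c=pickle.load(open('lift.pkl','rb'));faces(c,'side');faces(pickle.load(open('side0.pkl','rb')),'side0')
st=manip.read_state();t=st['tcp_pos'];r=R.from_quat(st['tool_rot'])
he,ha=held_scan(c,t,r)
print('head',len(he),he.min(0),he.max(0)); print('hand',len(ha),ha.min(0),ha.max(0))
for n,q in(('head',he),('hand',ha)):
    top=q[q[:,1]<np.percentile(q[:,1],8)+.005]; c0,nn,k,sd=plane(top);print(n,'top',c0,nn*np.sign(-nn[1]),k,sd, top[:,0].min(),top[:,0].max(),top[:,2].min(),top[:,2].max())
    sid=q[(q[:,2]>np.percentile(q[:,2],97)-.004)&(q[:,1]>np.percentile(q[:,1],8)+.006)]; c0,nn,k,sd=plane(sid);print(n,'side',c0,nn*np.sign(nn[2]),k,sd)
"
```

```text
side blue few
side yel 273 cen [ 0.492 -0.063  0.042] yaw -7.611299992687158 sd 0.0011590870798892717
side red 152 cen [ 0.427 -0.134  0.042] yaw 0.822562983896 sd 0.0011758425360792323
side0 blue 351 cen [0.479 0.212 0.042] yaw -1.4212773708581639 sd 0.0007816518196721869
side0 yel few
side0 red 38 cen [ 0.416 -0.134  0.05 ] yaw -2.8151073138593863 sd 0.001070690707063487
head 803 [-0.086 -0.052 -0.02 ] [-0.046 -0.023  0.028]
hand 724 [-0.041 -0.048 -0.013] [ 0.063 -0.022  0.019]
head top [-0.066 -0.048  0.003] [-0.001 -1.     0.002] 521 0.0007100157256925196 -0.08547728500336492 -0.046094669763077384 -0.020131892771328028 0.026619035016673405
head side [-0.067 -0.034  0.026] [0.01  0.008 1.   ] 160 0.000546963276499546
hand top [ 0.004 -0.046  0.004] [ 0.005 -0.999  0.033] 375 0.0007578240550558856 -0.04149675270953207 0.06303923257631791 -0.0127099979638462 0.018505228165770736
hand side [ 0.012 -0.031  0.017] [0.007 0.006 1.   ] 261 0.0005575582748980832
```

>>> jog_arm(linear=[[10,0,-20],[15,0,-35],[20,0,-45],[20,0,-45],[20,0,-45],[20,0,-45],[15,0,-45],[5,0,-45],[0,0,-45],[0,0,-40]], rotation=[[0,-0.04,0],[0,-0.04,0],[0,-0.03,0],[0,0,0],[0,0,0],[0,0,0],[0,0,0],[0,0,0],[0,0,0],[0,0,0]])

```text
time: 45.2
tcp_pos: [0.6245, -0.0501, 0.1805]
tool_rot: [0.708, -0.003, -0.015, -0.706]
contact_force: [0.2, -0.0, -1.6]
gripper_width: 0.0322
```

>>> jog_arm(linear=[[0,0,-35],[0,0,-25],[0,0,-15],[0,0,-5],[0,0,0],[0,0,0]], rotation=[[0,0,0],[0,0,0],[0,0,0],[0,0,0],[0,0,0],[0,0,0]])

```text
time: 45.8
tcp_pos: [0.6209, -0.1403, 0.1733]
tool_rot: [0.708, -0.011, -0.016, -0.706]
contact_force: [0.3, -0.3, -0.7]
gripper_width: 0.0326
```

```bash
python3 -c "
from pose import *
plan([.640,-.171,.1],nom(1,.005))
tins(cap('top'));c=cap('side');faces(c,'side')
"
```

```text
t 45.8 tcp [ 0.621 -0.14   0.173] w 0.032611008960639856 F [ 0.337 -0.282 -0.728]
lin mm [ 21.788  72.585 -30.567] rot [ 0.004  0.002 -0.039]
blue 371 [0.481 0.174] [0.071 0.069] 87.76599884033203
  rim 68 [0.477 0.165 0.121] [0.481 0.174 0.118]
yel 356 [ 0.492 -0.096] [0.064 0.07 ] 82.40540313720703
  rim 57 [ 0.488 -0.095  0.123] [ 0.491 -0.1    0.118]
red none
side blue 350 cen [0.479 0.212 0.043] yaw -1.2067936176702068 sd 0.0008192054646258945
side yel 265 cen [ 0.492 -0.063  0.041] yaw -6.9723895384429495 sd 0.0011577246996683855
side red 164 cen [ 0.427 -0.134  0.042] yaw 1.2139503359598087 sd 0.0013447161713657475
```

>>> jog_arm(linear=[[20,10,-28],[0,0,0],[0,0,0],[0,20,0],[0,25,0],[0,20,0],[0,5,0],[0,0,0],[0,0,0]], rotation=[[0.004,0.002,-0.039],[0,0,0],[0,0,0],[0,0,0],[0,0,0],[0,0,0],[0,0,0],[0,0,0],[0,0,0]])

```text
time: 46.8
tcp_pos: [0.646, -0.1548, 0.0944]
tool_rot: [-0.705, -0.011, 0.005, 0.709]
contact_force: [-0.4, -1.0, -1.4]
gripper_width: 0.0321
```

```bash
python3 -c "
from pose import *
plan([.640,-.171,.015],nom(1,.01))
"
```

```text
t 46.8 tcp [ 0.646 -0.155  0.094] w 0.03214444790427491 F [-0.389 -0.998 -1.366]
lin mm [ -6.987  79.303 -16.383] rot [-0.005  0.013  0.007]
```

>>> jog_arm(linear=[[-7,10,-16],[0,20,0],[0,25,0],[0,15,0],[0,8,0],[0,0,0],[0,0,0],[0,0,0]], rotation=[[-0.005,0.013,0.007],[0,0,0],[0,0,0],[0,0,0],[0,0,0],[0,0,0],[0,0,0],[0,0,0]])

```text
time: 47.6
tcp_pos: [0.6425, -0.1798, 0.019]
tool_rot: [0.71, 0.005, 0.002, -0.704]
contact_force: [0.4, 0.2, -0.8]
gripper_width: 0.0324
```

```bash
python3 -c "
from pose import *
plan([.640,-.171,.015],nom(1,.01))
"
```

```text
t 47.6 tcp [ 0.642 -0.18   0.019] w 0.03235817588717198 F [ 0.424  0.23  -0.844]
lin mm [-2.458  3.891  8.793] rot [ 0.008 -0.006  0.009]
```

>>> jog_arm(linear=[[-2.5,4,8.5],[0,0,0],[0,0,0],[0,0,0]], rotation=[[0.008,-0.006,0.009],[0,0,0],[0,0,0],[0,0,0]])

```text
time: 48.0
tcp_pos: [0.6416, -0.17, 0.0169]
tool_rot: [-0.707, -0.005, 0.003, 0.707]
contact_force: [0.1, -0.6, -1.1]
gripper_width: 0.0321
```

```bash
cat > chk.py <<'E'
from pose import *
def chk():
    st=manip.read_state();t=st['tcp_pos'];r=R.from_quat(st['tool_rot'])
    print('window(kin)',t+r.apply([-.087,-.030,.0005]),'beam',-r.apply([1,0,0]))
    c=cap('side');he,ha=held_scan(c,t,r)
    print('head',len(he),he.min(0),he.max(0),'hand',len(ha),ha.min(0),ha.max(0))
    c=cap('top');he,ha=held_scan(c,t,r)
    if len(he)>10: print('top head',len(he),he.min(0),he.max(0))
E
python3 -c "
from chk import *
plan([.640,-.171,.015],nom(1,.01));chk()
"
```

```text
t 48.0 tcp [ 0.642 -0.17   0.017] w 0.03206987227278781 F [ 0.107 -0.593 -1.052]
lin mm [-1.598  1.885 -0.97 ] rot [-0.     0.001  0.003]
window(kin) [ 0.554 -0.171  0.047] beam [-1.    -0.011 -0.003]
head 181 [-0.086 -0.051 -0.016] [-0.05 -0.02  0.03] hand 1127 [-0.1   -0.048 -0.053] [0.116 0.02  0.059]
top head 116 [-0.083 -0.053  0.001] [-0.048 -0.042  0.024]
```

>>> jog_arm(linear=[[-1,2,-1],[0,0,0],[0,0,0],[0,0,0],[0,0,0]], rotation=[[0,0,0],[0,0,0],[0,0,0],[0,0,0],[0,0,0]])

```text
time: 48.6
tcp_pos: [0.6403, -0.172, 0.0146]
tool_rot: [0.707, 0.005, -0.003, -0.707]
contact_force: [0.4, 1.0, -2.0]
gripper_width: 0.0324
```

```bash
cat > hold.py <<'E'
from pose import *
p0=manip.read_state()['tcp_pos']; v=[];d=[]
for i in range(44):
    manip.capture('side'); s=manip.read_state(); v.append(abs(s['joint_velocities']).max()); d.append(np.linalg.norm(s['tcp_pos']-p0))
print('maxv',max(v),'drift mm',max(d)*1e3); t=s['tcp_pos'];r=R.from_quat(s['tool_rot'])
print('t',s['time'],'window',t+r.apply([-.087,-.030,.0005]),'beam',-r.apply([1,0,0]))
E
python3 hold.py
```

```text
maxv 0.0028425734532970476 drift mm 0.1097755783839839
t 50.8 window [ 0.553 -0.172  0.044] beam [-1.    -0.011 -0.003]
```

>>> jog_arm(linear=[[15,-3,5],[18,-3,12],[12,0,14],[3,0,10],[0,0,3],[0,0,0],[0,0,0],[0,0,0]], rotation=[[0,0,0],[0,0.06,0],[0,0.05,0],[0,0.02,0],[0,0,0],[0,0,0],[0,0,0],[0,0,0]])

```text
time: 51.6
tcp_pos: [0.6898, -0.1299, 0.0204]
tool_rot: [0.706, -0.044, 0.045, -0.705]
contact_force: [0.5, 0.7, -1.6]
gripper_width: 0.0324
```

```bash
python3 -c "
from pose import *
plan([.6884,-.1255,.0155],nom(1,-.129))
c=cap('side');faces(c,'side')
tins(cap('top'))
"
```

```text
t 51.6 tcp [ 0.69 -0.13  0.02] w 0.03244748571188366 F [ 0.487  0.713 -1.613]
lin mm [-1.914  4.891  4.221] rot [0.002 0.003 0.001]
side blue 342 cen [0.48  0.212 0.042] yaw -1.2485762181279554 sd 0.000715966571481346
side yel 262 cen [ 0.493 -0.063  0.043] yaw -7.06325609480013 sd 0.0010515131740892528
side red 129 cen [ 0.427 -0.134  0.044] yaw 1.357455362571664 sd 0.0011582642699225125
blue 367 [0.481 0.174] [0.071 0.069] 88.06973266601562
  rim 69 [0.479 0.167 0.121] [0.482 0.174 0.118]
yel 18 [ 0.514 -0.069] [0.004 0.031] 80.3539047241211
red none
```

>>> jog_arm(linear=[[-2,5,4],[0,0,0],[0,0,0],[0,0,0],[0,0,0],[0,0,0]], rotation=[[0.002,0.003,0.001],[0,0,0],[0,0,0],[0,0,0],[0,0,0],[0,0,0]])

```text
time: 52.3
tcp_pos: [0.6876, -0.127, 0.0149]
tool_rot: [-0.706, 0.047, -0.046, 0.706]
contact_force: [-0.3, 0.4, -2.7]
gripper_width: 0.0321
```

```bash
python3 hold.py; python3 -c "
from pose import *
plan([.6884,-.1255,.0155],nom(1,-.129))"
```

```text
maxv 0.00302618881459415 drift mm 0.15527852507516507
t 54.5 window [ 0.601 -0.115  0.045] beam [-0.991  0.131  0.001]
t 54.5 tcp [ 0.688 -0.127  0.015] w 0.03226695927538614 F [-0.108  0.869 -2.112]
lin mm [ 0.683 -0.677  1.495] rot [-0.    -0.002 -0.001]
```

>>> jog_arm(linear=[[5,-20,0],[5,-35,0],[0,-35,20],[0,-10,40],[0,0,45],[0,0,45],[0,0,45],[0,0,35],[0,0,20],[0,0,0]], rotation=[[0,0,0],[0,0,0],[0,0,0],[0,-0.03,0],[0,-0.03,0],[0,-0.03,0],[0,-0.018,0],[0,0,0],[0,0,0],[0,0,0]])

```text
time: 55.5
tcp_pos: [0.7173, 0.1273, 0.1177]
tool_rot: [-0.707, 0.009, -0.008, 0.707]
contact_force: [-0.1, 0.8, -1.4]
gripper_width: 0.0324
```

```bash
python3 -c "
from pose import *
plan([.679,.1695,.0155],nom(1,-.023))
c=cap('side');faces(c,'side');tins(cap('top'))"
```

```text
t 55.5 tcp [0.717 0.127 0.118] w 0.03237352785526354 F [-0.127  0.839 -1.387]
lin mm [-39.263 102.312  41.141] rot [-0.001 -0.002 -0.001]
side blue 357 cen [0.479 0.212 0.042] yaw -1.45724063210941 sd 0.000812966197848528
side yel 264 cen [ 0.491 -0.063  0.041] yaw -7.3643917210451315 sd 0.0013049353570347385
side red 153 cen [ 0.427 -0.134  0.042] yaw 2.175107432968954 sd 0.0014894207507098393
blue 82 [0.479 0.142] [0.008 0.069] 85.60742950439453
yel 441 [ 0.492 -0.1  ] [0.072 0.07 ] 82.44349670410156
  rim 37 [ 0.486 -0.099  0.122] [ 0.491 -0.099  0.12 ]
red 434 [ 0.442 -0.171] [0.071 0.068] 89.92430877685547
  rim 61 [ 0.439 -0.162  0.122] [ 0.45  -0.156  0.118]
```

>>> jog_arm(linear=[[-8,10,20],[-12,25,15],[-12,30,4],[-5,25,0],[0,8,0],[0,0,0],[0,0,0]], rotation=[[0,0,0],[0,0,0],[0,0,0],[0,0,0],[0,0,0],[0,0,0],[0,0,0]])

```text
time: 56.3
tcp_pos: [0.6871, 0.1409, 0.0197]
tool_rot: [0.712, -0.015, 0.02, -0.701]
contact_force: [0.9, 0.5, -2.2]
gripper_width: 0.0323
```

```bash
python3 -c "
from pose import *
plan([.679,.1695,.0155],nom(1,-.023))"
```

```text
t 56.3 tcp [0.687 0.141 0.02 ] w 0.03232630713619951 F [ 0.906  0.454 -2.224]
lin mm [-9.578  3.71  28.205] rot [ 0.016 -0.026  0.007]
```

>>> jog_arm(linear=[[-9,3,26],[0,0,0],[0,0,0],[0,0,0]], rotation=[[0.016,-0.026,0.007],[0,0,0],[0,0,0],[0,0,0]])

```text
time: 56.7
tcp_pos: [0.6842, 0.1676, 0.0212]
tool_rot: [-0.706, 0.006, -0.012, 0.708]
contact_force: [0.3, 0.6, -1.1]
gripper_width: 0.0325
```

```bash
python3 -c "
from pose import *
plan([.679,.1695,.0155],nom(1,-.023))"
```

```text
t 56.7 tcp [0.684 0.168 0.021] w 0.03250476249584026 F [ 0.299  0.591 -1.051]
lin mm [-5.267  5.682  1.781] rot [-0.003 -0.002  0.008]
```

>>> jog_arm(linear=[[-5,5.5,2],[0,0,0],[0,0,0],[0,0,0],[0,0,0]], rotation=[[-0.003,-0.002,0.008],[0,0,0],[0,0,0],[0,0,0],[0,0,0]])

```text
time: 57.2
tcp_pos: [0.6797, 0.1693, 0.0162]
tool_rot: [0.707, -0.008, 0.009, -0.707]
contact_force: [0.8, 0.2, -1.5]
gripper_width: 0.0324
```

```bash
python3 hold.py; python3 -c "
from pose import *
plan([.679,.1695,.0155],nom(1,-.023))"
```

```text
maxv 0.003571638589979369 drift mm 0.2365489700207804
t 59.4 window [0.593 0.172 0.046] beam [-1.     0.023 -0.001]
t 59.4 tcp [0.68  0.17  0.016] w 0.0326053151461034 F [-0.21   0.956 -0.999]
lin mm [-0.668  0.727 -0.05 ] rot [ 0.    -0.     0.001]
```

>>> jog_arm(linear=[[5,-20,0],[5,-40,5],[-5,-40,20],[-15,-15,35],[-25,0,35],[-30,0,35],[-30,0,30],[-25,0,15],[-15,0,5],[0,0,0]], rotation=[[0,0,0],[0,0,0],[0,-0.014,0],[0,-0.014,0],[0,0,0],[0,0,0],[0,0,0],[0,0,0],[0,0,0],[0,0,0]])

```text
time: 60.4
tcp_pos: [0.5411, 0.3549, 0.1348]
tool_rot: [-0.707, -0.002, 0.0, 0.708]
contact_force: [0.6, -0.6, -1.6]
gripper_width: 0.0324
```

```bash
python3 -c "
from pose import *
plan([.5255,.3555,.02],nom(1,.005))
c=cap('side');P=c['P'];h=cv2.cvtColor(c['frame'],cv2.COLOR_RGB2HSV)
m=(abs(h[...,0].astype(int)-112)<14)&(h[...,1]>90)&(P[...,2]<.01)&(P[...,1]>.26)&(P[...,0]>.38)&(P[...,0]<.66)
print(m.sum(),cv2.minAreaRect(P[m][:,:2].astype(np.float32)))"
```

```text
t 60.4 tcp [0.541 0.355 0.135] w 0.03236077890016174 F [ 0.596 -0.631 -1.594]
lin mm [-15.822 114.76    0.449] rot [-0.001 -0.002  0.002]
5780 ((0.5141807794570923, 0.35636889934539795), (0.22766396403312683, 0.12845048308372498), 0.8906427025794983)
```

>>> jog_arm(linear=[[-14,5,0],[0,15,0],[0,25,0],[0,25,0],[0,15,0],[0,5,0],[0,0,0],[0,0,0]], rotation=[[0,-0.005,0.002],[0,0,0],[0,0,0],[0,0,0],[0,0,0],[0,0,0],[0,0,0],[0,0,0]])

```text
time: 61.25
tcp_pos: [0.5442, 0.3461, 0.0445]
tool_rot: [-0.707, -0.003, -0.008, 0.707]
contact_force: [-1.3, 0.0, -0.9]
gripper_width: 0.0321
```

```bash
python3 -c "
from pose import *
plan([.525,.356,-.012],nom(1,.01))"
```

```text
t 61.25 tcp [0.544 0.346 0.044] w 0.03212959209252962 F [-1.25   0.023 -0.889]
lin mm [-20.213  56.162   9.731] rot [-0.    -0.018  0.016]
```

>>> jog_arm(linear=[[-18,0,9],[0,0,0],[0,10,0],[0,12,0],[0,10,0],[0,5,0],[0,0,0],[0,0,0]], rotation=[[0,-0.018,0.016],[0,0,0],[0,0,0],[0,0,0],[0,0,0],[0,0,0],[0,0,0],[0,0,0]])

```text
time: 62.05
tcp_pos: [0.5257, 0.3577, 0.0061]
tool_rot: [-0.706, -0.005, 0.004, 0.708]
contact_force: [0.3, 0.1, -2.1]
gripper_width: 0.0324
```

```bash
python3 -c "
from pose import *
plan([.525,.356,-.012],nom(1,.01))"
```

```text
t 62.05 tcp [0.526 0.358 0.006] w 0.0323506555480536 F [ 0.302  0.066 -2.109]
lin mm [-0.759 18.08  -1.709] rot [-0.002  0.003  0.002]
```

>>> jog_arm(linear=[[-1,5,-1.5],[0,6,0],[0,5,0],[0,2,0],[0,0,0],[0,0,0]], rotation=[[-0.002,0.003,0.002],[0,0,0],[0,0,0],[0,0,0],[0,0,0],[0,0,0]])

```text
time: 62.65
tcp_pos: [0.5256, 0.3561, -0.0125]
tool_rot: [-0.707, -0.004, 0.003, 0.707]
contact_force: [0.0, 0.3, -1.5]
gripper_width: 0.0323
```

>>> jog_arm(linear=[[0,0,0],[0,0,0],[0,0,0],[0,0,0],[0,0,0],[0,-8,0],[0,-15,0],[0,-25,0],[0,-40,0],[0,-45,0]], rotation=[[0,0,0],[0,0,0],[0,0,0],[0,0,0],[0,0,0],[0,0,0],[0,0,0],[0,0,0],[0,0,0],[0,0,0]], grip=0.6)

```text
time: 63.65
tcp_pos: [0.5224, 0.3539, 0.1227]
tool_rot: [0.709, 0.001, -0.006, -0.706]
contact_force: [0.6, 0.5, 0.5]
gripper_width: 0.0511
```

>>> jog_arm(linear=[[0,-40,0],[0,-30,-15],[0,0,-35],[-5,0,-40],[-5,0,-40],[-5,0,-40],[-5,0,-40],[0,0,-30],[0,0,-15],[0,0,0]], rotation=[[0,0,0],[0,0,0],[0,0,0],[0,0,0],[0,0,0],[0,0,0],[0,0,0],[0,0,0],[0,0,0],[0,0,0]])

```text
time: 64.65
tcp_pos: [0.5101, 0.0942, 0.2168]
tool_rot: [-0.702, -0.012, -0.004, 0.712]
contact_force: [-0.3, 0.3, 0.2]
gripper_width: 0.0511
```

```bash
python3 -c "
from pose import *
c=cap('top');scan(c,'top');tins(c);knobs(c);save(c,'fin.png');s=cap('side');scan(s,'side');knobs(s)
print(manip.read_state()['tcp_pos'])"
```

```text
blue none
yel 445 [ 0.492 -0.1  ] [0.072 0.07 ] 82.41355895996094
  rim 55 [ 0.487 -0.096  0.123] [ 0.491 -0.1    0.121]
red 434 [ 0.442 -0.171] [0.071 0.068] 89.92725372314453
  rim 53 [ 0.438 -0.16   0.121] [ 0.454 -0.154  0.118]
knob 109 uv 463.0 219.0 top z 0.0695 [ 0.552 -0.381] [ 0.552 -0.381  0.067]
knob 103 uv 358.0 242.0 top z 0.1551 [ 0.495 -0.101] [ 0.494 -0.1    0.153]
knob 98 uv 389.0 263.0 top z 0.1549 [ 0.445 -0.172] [ 0.444 -0.172  0.153]
side head 555 mean [0.459 0.359] rect [0.459 0.357] [0.052 0.043] 89.10279083251953 z 0.03450782614670278
side hand 677 mean [0.533 0.36 ] rect [0.536 0.358] [0.107 0.032] 0.6527258157730103 z 0.03274105431025254
   axis deg -179.52225
knob 40 uv 393.0 153.0 top z 0.154 [ 0.443 -0.171] [ 0.442 -0.171  0.153]
knob 105 uv 369.0 169.0 top z 0.1535 [ 0.491 -0.098] [ 0.492 -0.096  0.152]
knob 146 uv 353.0 245.0 top z 0.1534 [0.483 0.178] [0.482 0.179 0.152]
[0.51  0.097 0.217]
```

View pics/fin.png

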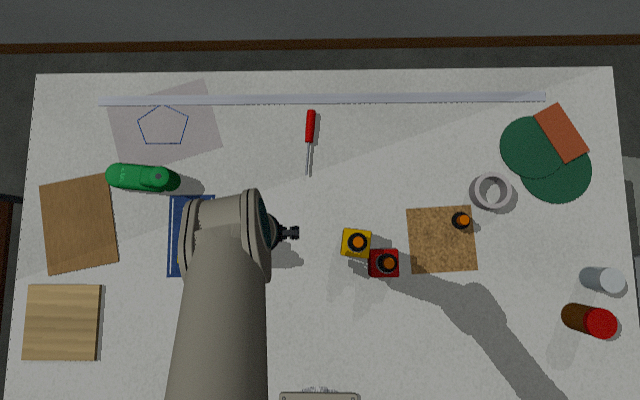

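```bash
python3 -c "
from workcell import manip
print(manip.hand_in())"
```

```text
the job is handed in; nothing more can be done
None
```

I closed all three tins that were there (red, yellow, blue; there was no green one) and scanned them in the order red, yellow, blue. The scanner is back on its pad, and I handed the job in at about 65 s.

**What went wrong on the way**
- **Finger reach:** My first grasp closed on nothing. The fingertips sit about 24 mm behind the reported tool point, so I allowed for that from then on.
- **Yellow tin:** It had shifted by a few centimetres before I inserted its stopper, so the stopper landed beside the neck. I found the tin again, regrasped the stopper and seated it.

**Last checks**
- **Stoppers:** All three knob tops measured 153–155 mm in the last images, where 152 mm is fully home and the cameras read 1–2 mm high. Each was pressed to its stop; I recorded 56–74 N on red, on blue and on yellow's final insertion.
- **Scans:** By my calculation each was held 75 mm from the label, with the window at 44–46 mm height, and drifted less than 0.25 mm over 2.2 s.
- **Scanner:** It lies within about 2 mm and 1° of the pad's centre and axis, measured from the side camera only.
- **Tins and other objects:** Red and yellow were where I had left them. Blue was hidden in the last top view, but its knob was in place in the side view. The shoe last, tape and screwdriver look unmoved.

**Not confirmed**
- **Label sides:** No camera could see the labels. I took them to be on the tins' far sides, because the faces I could see had none and only the far side was practical to reach.
- **Red tin's angle:** My estimates ranged from -3° to +2°. I scanned at about +0.6°.

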